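# Unstack the stoppers and close the four reagent bottles

### The job

The four stoppers for the open amber bottles have been left in one stack. Take the stack apart and close each bottle with the stopper that fits its mouth, upright and fully home so that its head lies level on the rim. Leave the bottles standing where they are, do not disturb the beaker or the tube rack, and let go of everything at the end.

Things in the scene. Friction and masses are not known exactly. Their poses are not given: they have to be found in the camera images.
- stopper_large: The largest of four white plastic stoppers, lowest in the stack, standing on the bench at the start. Flat round head 64 mm across, 16 mm high, on a tapered plug 18 mm long, 51 mm across under the head, 36 mm at the foot; 34 mm high in all, about 75 g. Origin: centre of the foot; z up along its axis (head from 18 to 34 mm above the origin). Fits bottle_large.
- stopper_medium: The second largest of four white plastic stoppers, second from below at the start. Flat round head 54 mm across, 16 mm high, on a tapered plug 18 mm long, 41 mm across under the head, 27 mm at the foot; 34 mm high in all, about 50 g. Origin: centre of the foot; z up along its axis (head from 18 to 34 mm above the origin). Fits bottle_medium.
- stopper_small: The second smallest of four white plastic stoppers, third from below at the start. Flat round head 44 mm across, 16 mm high, on a tapered plug 18 mm long, 31 mm across under the head, 18 mm at the foot; 34 mm high in all, about 30 g. Origin: centre of the foot; z up along its axis (head from 18 to 34 mm above the origin). Fits bottle_small.
- stopper_tiny: The smallest of four white plastic stoppers, top of the stack at the start. Flat round head 34 mm across, 16 mm high, on a tapered plug 18 mm long, 21 mm across under the head, 12 mm at the foot; 34 mm high in all, about 18 g. Origin: centre of the foot; z up along its axis (head from 18 to 34 mm above the origin). Fits bottle_tiny.
- bottle_large: Open amber bottle with the largest mouth: round body 90 mm across, 104 mm high in all, neck 66 mm across outside, bore 55 mm wide, 29 mm deep. Loose on the bench, about 500 g. Origin: centre of its underside, z up; the mouth lies 104 mm above it. A stopper fully home has its origin 86 mm above the bottle's, its head's underside on the rim.
- bottle_medium: Open amber bottle with the second largest mouth: round body 82 mm across, 126 mm high in all, neck 56 mm across outside, bore 45 mm wide, 29 mm deep. Loose on the bench, about 500 g. Origin: centre of its underside, z up; the mouth lies 126 mm above it. A stopper fully home has its origin 108 mm above the bottle's, its head's underside on the rim.
- bottle_small: Open amber bottle with the second smallest mouth: round body 72 mm across, 112 mm high in all, neck 46 mm across outside, bore 35 mm wide, 29 mm deep. Loose on the bench, about 420 g. Origin: centre of its underside, z up; the mouth lies 112 mm above it. A stopper fully home has its origin 94 mm above the bottle's, its head's underside on the rim.
- bottle_tiny: Open amber bottle with the smallest mouth: round body 64 mm across, 96 mm high in all, neck 36 mm across outside, bore 25 mm wide, 29 mm deep. Loose on the bench, about 360 g. Origin: centre of its underside, z up; the mouth lies 96 mm above it. A stopper fully home has its origin 78 mm above the bottle's, its head's underside on the rim.
- beaker: Bystander: small empty clear beaker, 64 mm across, 75 mm high, loose, standing upright on the bench. Origin: centre of its underside, z up. Leave alone.
- tube_rack: Bystander: white wire rack with glass test tubes, 60 mm (its x) by 120 mm (its y), 91 mm high, loose on the bench. Origin: centre of its underside, z up. Leave alone.
There are look-alikes about, which are no part of the job. Leave any brown look-alike of the stopper_tiny alone. Leave any purple look-alike of the bottle_small alone.

How it is judged:
By the outcome, as a careful person would: the job done as asked, in the order asked, and still so for the second after the job is handed in, with the robot touching nothing.
It also fails if it takes over 109 s, if anything falls off the work surface, if the arm or the gripper's body presses on something with over 40 N, if the wrist force passes 120 N, or if a joint passes its speed limit or range.

### The arm

A 6-joint arm with a two-finger parallel gripper is mounted at the origin on the work surface. World frame = base frame: x ahead of the robot, y to its left, z up, the work surface at z = 0. Lengths are in m, angles in degrees, forces in N, time in s.
With the tool pointing down it reaches from about 0.375 to 0.9 m from the base axis. Payload 3.1 kg.
Tool frame: the origin (TCP) lies at the very end of the fingers, on their centre line; the grasp point (between the pads) lies 19 mm behind it (bot.grip_point_offset is the distance from the TCP to the grasp point, in m); z points along the fingers, x is the direction in which the jaws open and shut, and the axes are right-handed (so a half turn about z gives the same grasp; the last joint's range is limited). The gripper opens to 87 mm and grips with 3 to 60 N. Pads are 19 mm wide; open, the fingers measure 117 mm over their backs; the gripper's body (75 mm by 190 mm) begins 51 mm behind the grasp point.
Start: joints at [61.45, 30.224, 82.088, -0, 67.689, -10.227], TCP at [0.196, 0.593, 0.223] pointing down, gripper open.
Joint ranges: [-176.69, 176.69], [-43.24, 126.21], [12.49, 139.97], [-82, 262], [0, 151.66], [-163.58, 163.58]. Speed limits (degrees/s): [159.86, 159.86, 180, 180, 180, 180].

### API

Orientations are given as a 3x3 rotation matrix whose columns are the frame's x, y, z axes.
In Python, from rig import bot, capture, recognise, place_of gives the robot as it stands.
- The arm moves only by the tool send_rows, never from a script. Its argument "motion" is a list of rows, each a list of 2 entries, a list of its own where there are three numbers: the shift along the tool's x, y, z in mm, then the turn about the tool's z in rad. A call has exactly 5 rows; each row shifts and turns the pose as measured when the row begins, along the tool's axes as they then stand; what a row does not reach is not made up. A row lasts 1/12 s, in which the tool goes at most 41.7 mm and 7.16 degrees, less where a joint would pass 70% of its speed; a pose out of reach is approached as far as the arm can. A call with a gripper value outside its range is refused whole. "gripper" is the closure, from 0 (fully open) to 1 (shut), set as the call begins (left out, the last holds). The fingers move at their own pace and stop on an object; the grip force is fixed at half the most. Time passes only in rows, so rows that do not move let the fingers close, or fill a call up. It gives the time, the measured TCP pose, the force and the opening at its end, in the units of the state.
- bot.read_state(): the state, without advancing time (a new reading comes with each control period).
- capture(name): name is "scene" or "side" or "wrist"; returns a dict with "image" (420x560x3 uint8, blue, green, red), "fx", "fy", "cx", "cy" (pixels), "rvec" (rotation vector, rad) and "tvec" (3), from world to camera coordinates, as OpenCV has them. Camera axes: x right, y down, z forward; pixel columns grow to the right and rows downward; lengths in m; the calibration is good to about 2 mm. A picture is of the moment at which its call begins. There is no depth.
- bot.hand_in(): hands the job in, once; it reports no verdict.
Trained networks look in the newest picture that a camera, given by its name, has taken for a name from the list of things; names that differ only in an ending like _2 or _b are one class to them, and where a whole thing is asked for, a point or a joint stands for the part that bears it (a point fixed in the world has none). Each returns a list of dicts, best first, with "p" (0 to 1); they miss things now and then, are a little off and sometimes report something else, mostly with a low value. They report only what shows in the picture. A call takes as long as a camera call. They do not tell look-alikes from the thing itself.
- recognise(camera, target): "xy" ([column, row] in pixels, amid what is visible of it).
- place_of(camera, target): "xy" ([column, row] in pixels: a listed point, or the origin of a listed thing).
The state is a dict: "time_s": time; "joint_positions": joint angles; "qvel": joint speeds; "tau": joint torques, N m; "position": TCP position; "tcp_rot": TCP orientation; "force": force on the tool from outside, world axes, zero at the start; "moment": the same for the moment, N m; "opening": opening from 0.0 (shut) to 1.0 (fully open).
Only numpy, scipy, OpenCV 4.12 (cv2) and the standard library are available. Lean on these libraries where they do the work, as an engineer would, in place of code of your own. Each camera call takes 0.05 s, during which the arm holds its last target.

## Working session

There is one attempt and no reset: what is moved stays moved. The work goes in short steps, Python scripts to look and compute and a tool call to move; the robot and the scene stay as the last step left them, time stands still between calls to the robot, and variables do not carry over. Pictures are saved under pics/ and viewed, and the job is handed in when it is done.

Besides the shell and the picture viewer there is one more tool, called in YAML: its name, and indented under it one key for each argument. send_rows: Moves the arm, as the interface text tells. Its arguments: {"type":"object","properties":{"motion":{"type":"array","items":{"type":"array"}},"gripper":{"type":"number"}},"required":["motion"]}

```bash
ls; mkdir -p pics; cat > h.py <<'E'
import numpy as np, cv2
from rig import bot, capture, recognise, place_of
def snap(n,name):
    c=capture(n); cv2.imwrite('pics/'+name+'.png',c['image']); return c
def P(c):
    R,_=cv2.Rodrigues(np.array(c['rvec'],float)); K=np.array([[c['fx'],0,c['cx']],[0,c['fy'],c['cy']],[0,0,1.]])
    return K,R,np.array(c['tvec'],float).reshape(3)
def ray(c,xy,z):
    K,R,t=P(c); d=R.T@np.linalg.inv(K)@np.array([xy[0],xy[1],1.]); o=-R.T@t
    return o+d*(z-o[2])/d[2]
def proj(c,p):
    K,R,t=P(c); q=K@(R@np.array(p)+t); return q[:2]/q[2]
E
python3 - <<'E'
from h import *
s=bot.read_state(); print(s['time_s'],s['position'],np.round(s['tcp_rot'],3).tolist(),s['opening'],s['force'])
for n in ['scene','side','wrist']:
    c=snap(n,n+'0'); print(n,c['fx'],(-P(c)[1].T@P(c)[2]).round(3))
    for t,z in [('stopper_large',0),('stopper_medium',.0),('stopper_small',.0),('stopper_tiny',.0),('bottle_large',0),('bottle_medium',0),('bottle_small',0),('bottle_tiny',0),('beaker',0),('tube_rack',0)]:
        r=place_of(n,t)
        print(t,[(np.round(q['xy']).tolist(),round(q['p'],2),ray(c,q['xy'],z)[:2].round(3).tolist()) for q in r[:3]])
print(bot.read_state()['time_s'])
E
```

```text
pics
0.0 [0.19608984 0.59266078 0.22156328] [[0.314, 0.949, -0.001], [0.949, -0.314, -0.002], [-0.002, -0.0, -1.0]] 1.001137420633589 [ 0.20695196 -0.36617796  0.3094671 ]
scene 480.0906127165943 [1.18  0.556 0.927]
stopper_large [([340.0, 250.0], 0.8, [0.559, 0.143])]
stopper_medium [([340.0, 239.0], 0.63, [0.532, 0.121]), ([251.0, 203.0], 0.22, [0.589, -0.138])]
stopper_small [([342.0, 230.0], 0.78, [0.503, 0.106])]
stopper_tiny [([343.0, 222.0], 0.76, [0.48, 0.093]), ([306.0, 230.0], 0.67, [0.564, 0.037])]
bottle_large [([252.0, 202.0], 0.88, [0.585, -0.135]), ([343.0, 229.0], 0.41, [0.5, 0.107])]
bottle_medium [([258.0, 150.0], 0.71, [0.42, -0.279])]
bottle_small [([287.0, 180.0], 0.98, [0.457, -0.124]), ([317.0, 197.0], 0.81, [0.456, -0.017]), ([255.0, 152.0], 0.46, [0.431, -0.277])]
bottle_tiny [([417.0, 254.0], 0.57, [0.446, 0.293])]
beaker [([261.0, 261.0], 0.6, [0.711, 0.02])]
tube_rack [([359.0, 332.0], 0.71, [0.708, 0.31])]
side 429.23801271935025 [0.344 0.648 0.628]
stopper_large [([264.0, 292.0], 0.96, [0.548, 0.148])]
stopper_medium [([266.0, 273.0], 0.75, [0.559, 0.102]), ([362.0, 178.0], 0.44, [0.433, -0.284])]
stopper_small []
stopper_tiny [([264.0, 247.0], 0.75, [0.588, 0.033]), ([278.0, 248.0], 0.69, [0.56, 0.026])]
bottle_large [([288.0, 200.0], 0.97, [0.588, -0.141])]
bottle_medium [([366.0, 180.0], 0.75, [0.424, -0.278])]
bottle_small [([339.0, 211.0], 0.85, [0.463, -0.135]), ([333.0, 250.0], 0.64, [0.447, -0.001])]
bottle_tiny [([292.0, 378.0], 0.57, [0.447, 0.298]), ([142.0, 345.0], 0.45, [0.705, 0.32])]
beaker [([211.0, 228.0], 0.76, [0.722, 0.012])]
tube_rack [([142.0, 344.0], 0.83, [0.705, 0.317])]
wrist 350.7109331034424 [0.123 0.619 0.384]
stopper_large []
stopper_medium []
stopper_small []
stopper_tiny []
bottle_large []
bottle_medium []
bottle_small []
bottle_tiny []
beaker []
tube_rack []
1.65
```

View images.

View pics/scene0.png

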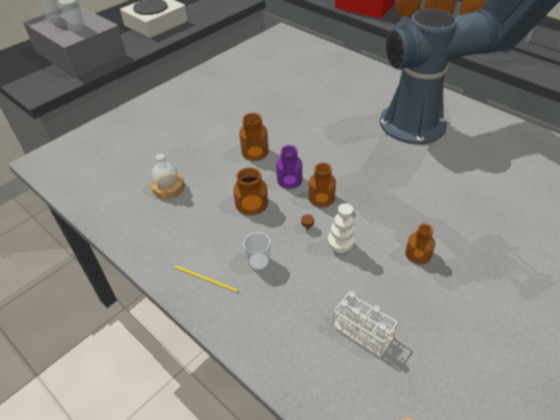

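View pics/side0.png

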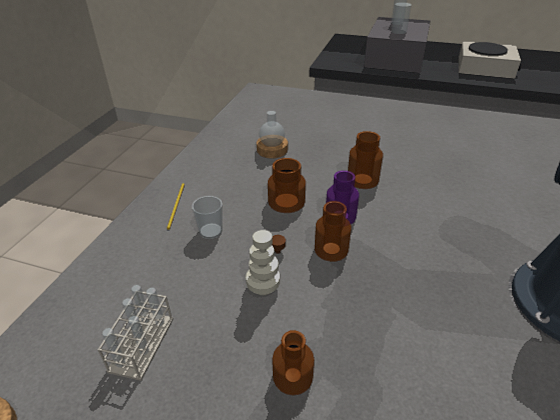

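send_rows:
  motion:
    - [[0,0,-18],-0.08]
    - [[0,0,-18],-0.08]
    - [[0,0,-18],-0.08]
    - [[0,0,-18],-0.08]
    - [[0,0,-18],-0.04]
  gripper: 0

```text
time_s: 2.07
position: [0.1949, 0.5902, 0.3097]
tcp_rot: [[-0.057, 0.998, -0.007], [0.998, 0.057, -0.013], [-0.012, -0.008, -1.0]]
force: [-0.1, 1.2, 0.3]
opening: 1.001
```

send_rows:
  motion:
    - [[-32,26,0],0.03]
    - [[-32,26,0],0]
    - [[-32,26,0],0]
    - [[-32,26,0],0]
    - [[-32,26,0],0]

```text
time_s: 2.48
position: [0.3303, 0.4404, 0.3162]
tcp_rot: [[-0.044, 0.999, 0.0], [0.999, 0.044, 0.004], [0.004, 0.001, -1.0]]
force: [1.3, 0.6, -0.3]
opening: 0.999
```

send_rows:
  motion:
    - [[-32,26,0],0]
    - [[-32,26,0],0]
    - [[-32,26,0],0]
    - [[-32,26,0],0]
    - [[0,0,0],0]

```text
time_s: 2.9
position: [0.4454, 0.3094, 0.3171]
tcp_rot: [[-0.038, 0.999, 0.007], [0.999, 0.038, 0.003], [0.003, 0.007, -1.0]]
force: [-1.6, 0.7, 0.1]
opening: 0.998
```

```bash
python3 - <<'E'
from h import *
c=snap('wrist','w1'); K,R,t=P(c); print((-R.T@t).round(3),R.T[:,2].round(3)); s=bot.read_state(); print(s['position'],np.round(s['tcp_rot'],3).tolist())
for t,p in [('tiny',(.4465,.296,.096)),('stack',(.553,.146,.136)),('stack0',(.553,.146,0))]: print(t,proj(c,p))
E
```

```text
[0.367 0.307 0.478] [ 0.293  0.015 -0.956]
[0.44301526 0.3115078  0.31705971] [[-0.039, 0.999, 0.004], [0.999, 0.039, 0.005], [0.005, 0.004, -1.0]]
tiny [267.42957379 176.34578792]
stack [124.85387041 275.40284731]
stack0 [164.41837631 231.01259547]
```

View pics/w1.png

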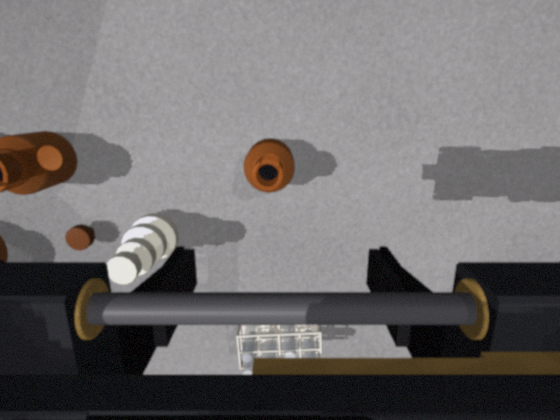

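```bash
python3 - <<'E'
from h import *
c=capture('wrist')
for xy,z in [((268,173),.096),((123,269),.136),((137,254),.102),((153,237),.034)]: print(ray(c,xy,z).round(4))
for n in ['scene','side']:
    c=capture(n); cv2.imwrite(f'pics/{n}1z.png',cv2.resize(c['image'][130:290,200:460] if n=='scene' else c['image'][120:400,230:400],None,fx=3 if n=='scene' else 2.1,fy=3 if n=='scene' else 2.1,interpolation=cv2.INTER_CUBIC))
    for nm,p in dict(stack=(.553,.146,.136),tiny=(.4465,.296,.096),small=(.45,-.009,.112),large=(.587,-.138,.104),med=(.422,-.279,.126)).items(): print(n,nm,proj(c,p).round(1))
E
```

```text
[0.4398 0.299  0.096 ]
[0.5423 0.1475 0.136 ]
[0.54   0.1495 0.102 ]
[0.5458 0.1444 0.034 ]
scene stack [346.2 211.3]
scene tiny [426.1 229.2]
scene small [321.6 166.4]
scene large [248.  173.8]
scene med [253.9 116. ]
side stack [258.4 237.2]
side tiny [292.7 340.1]
side small [336.3 205.8]
side large [288.6 163.9]
side med [372.5 136.5]
```

View pics/scene1z.png

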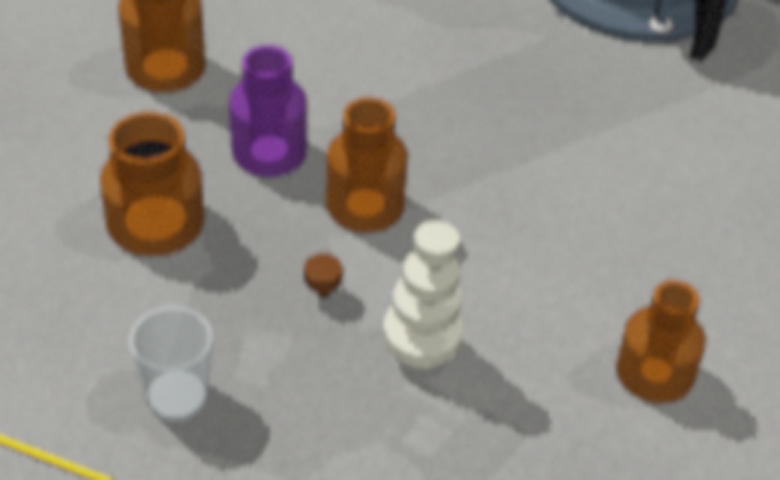

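View pics/side1z.png

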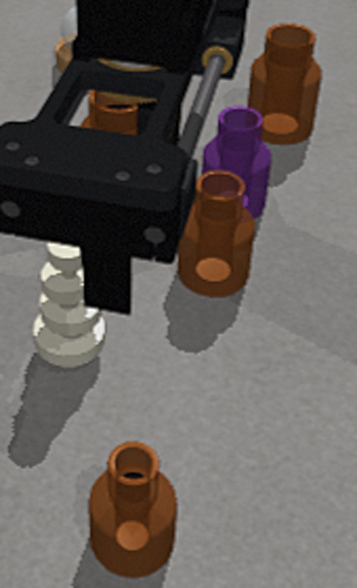

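```bash
cat >> h.py <<'E'
from scipy.optimize import least_squares
def tri(obs,z=None):
    f=lambda p: np.concatenate([proj(c,[p[0],p[1],p[2] if z is None else z])-np.array(xy) for c,xy in obs])
    r=least_squares(f,[.5,0,.1] if z is None else [.5,0]); return r.x.round(4),r.fun.round(1)
E
python3 - <<'E'
from h import *
import pickle
C={n:capture(n) for n in ['scene','side','wrist']}
s,d,w=C['scene'],C['side'],C['wrist']
print('stack',tri([(s,(346,209.7)),(d,(262,237)),(w,(123,269))]),tri([(s,(346,209.7)),(d,(262,237)),(w,(123,269))],.136))
print('tiny',tri([(s,(425.3,229.3)),(d,(293.8,340.5)),(w,(268,173))],),tri([(s,(425.3,229.3)),(d,(293.8,340.5)),(w,(268,173))],.096))
print('small',tri([(s,(323,168.7)),(d,(335.2,208.6))]),tri([(s,(323,168.7)),(d,(335.2,208.6))],.112))
print('med',tri([(s,(253,119)),(d,(368,139.5))]),tri([(s,(253,119)),(d,(368,139.5))],.126))
print('large',tri([(s,(249.3,175.7)),(d,(287,167.5))]),tri([(s,(249.3,175.7)),(d,(287,167.5))],.104))
print(bot.read_state()['time_s'],bot.read_state()['position'])
E
```

```text
stack (array([0.5443, 0.1473, 0.1311]), array([ 2.8,  1.3,  1. ,  3.8, -2.8,  2. ])) (array([0.5427, 0.1497]), array([ 4.3, -0.1,  1.3,  2.8, -2.6,  2.9]))
tiny (array([0.4399, 0.3   , 0.0957]), array([ 3.8, -0.8,  2.6,  3.3, -3.1,  3.7])) (array([0.4398, 0.3   ]), array([ 3.8, -0.9,  2.6,  3.2, -3.1,  3.8]))
small (array([ 0.4509, -0.0037,  0.1085]), array([-0. , -0.2, -0.1,  0.1])) (array([ 0.4514, -0.001 ]), array([ 0.7, -0.6, -0.5, -0.5]))
med (array([ 0.4306, -0.2742,  0.1203]), array([ 0.1,  0.7,  0.3, -0.5])) (array([ 0.4319, -0.2684]), array([ 1.1,  0.1, -0.4, -1.5]))
large (array([ 0.5881, -0.132 ,  0.0994]), array([ 0.2,  0.7,  0.3, -0.6])) (array([ 0.5885, -0.1282]), array([ 1. ,  0.1, -0.4, -1.5]))
3.25 [0.43896735 0.31571832 0.31694865]
```

send_rows:
  motion:
    - [[-33,25,0],0.04]
    - [[-33,25,0],0]
    - [[-33,25,0],0]
    - [[-33,25,0],0]
    - [[-30,5,0],0]

```text
time_s: 3.67
position: [0.5452, 0.1655, 0.3164]
tcp_rot: [[-0.034, 0.999, 0.003], [0.999, 0.034, 0.01], [0.01, 0.004, -1.0]]
force: [0.6, 0.3, -0.2]
opening: 0.998
```

send_rows:
  motion:
    - [[0,0,0],0]
    - [[0,0,0],0]
    - [[0,0,0],0]
    - [[0,0,0],0]
    - [[0,0,0],0]

```text
time_s: 4.08
position: [0.5447, 0.1659, 0.3158]
tcp_rot: [[-0.035, 0.999, 0.002], [0.999, 0.035, 0.009], [0.009, 0.002, -1.0]]
force: [-0.6, -0.2, 0.4]
opening: 1.0
```

```bash
python3 - <<'E'
from h import *
c=snap('wrist','w2'); s=bot.read_state(); print(s['time_s'],s['position'],np.round(s['tcp_rot'],3).tolist())
print(proj(c,(.546,.147,.136)))
for q in place_of('wrist','stopper_tiny'): print(q)
d=capture('scene');
E
```

```text
4.1333 [0.54452773 0.16619976 0.31586258] [[-0.036, 0.999, 0.002], [0.999, 0.036, 0.009], [0.009, 0.002, -1.0]]
[259.36410254 185.64716887]
{'xy': [255.7, 180.1], 'p': 0.82}
{'xy': [187.1, 168.4], 'p': 0.57}
```

View pics/w2.png

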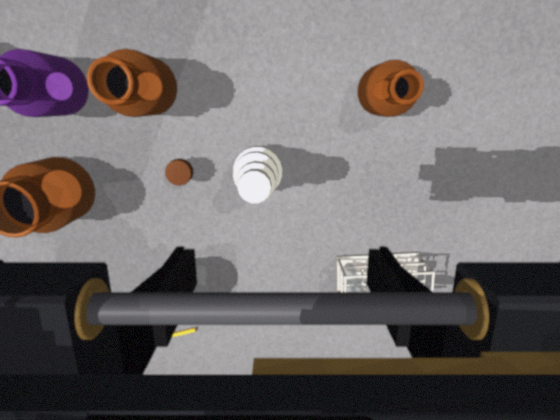

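```bash
python3 - <<'E'
from h import *
w=capture('wrist'); s=capture('scene'); im=w['image']
cv2.imwrite('pics/w2z.png',cv2.resize(im[40:250,0:280],None,fx=2.8,fy=2.8,interpolation=cv2.INTER_CUBIC))
g=im[150:215,220:300].astype(int).min(2)
cs=cv2.HoughCircles(im[150:215,220:300].min(2),cv2.HOUGH_GRADIENT,1.2,3,param1=60,param2=12,minRadius=14,maxRadius=26); print(None if cs is None else (cs[0][:6]+[220,150,0]).tolist())
print(ray(w,(254,186),.136),ray(w,(114.5,83),.112),ray(w,(405,88),.096),ray(w,(20,204),.104))
print(tri([(w,(254,186)),(s,(346,209.7))]), bot.read_state()['position'])
E
```

```text
[[256.60000228881836, 177.00000190734863, 23.96000099182129], [256.60000228881836, 181.80000114440918, 21.31999969482422], [254.20000076293945, 185.4000015258789, 17.959999084472656], [253.0, 177.00000190734863, 25.279998779296875], [256.60000228881836, 173.4000015258789, 23.96000099182129], [254.20000076293945, 168.60000038146973, 21.31999969482422]]
[0.54684257 0.14126517 0.136     ] [0.4538797  0.00214715 0.112     ] [0.447272   0.29311429 0.096     ] [ 0.58329157 -0.11734234  0.104     ]
(array([0.5474, 0.1411, 0.1336]), array([ 0. , -0. , -0.1, -0. ])) [0.5451856  0.16510269 0.31590741]
```

View pics/w2z.png

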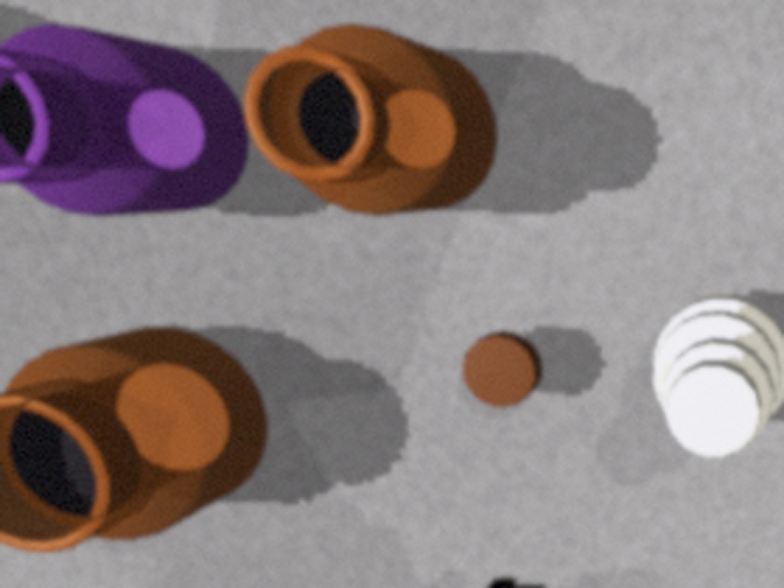

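send_rows:
  motion:
    - [[-12,1,20],0.03]
    - [[-8,1,30],0.02]
    - [[-5,0,30],0]
    - [[0,0,30],0]
    - [[0,0,10],0]

```text
time_s: 4.75
position: [0.5533, 0.1424, 0.198]
tcp_rot: [[0.015, 1.0, 0.02], [1.0, -0.015, 0.01], [0.01, 0.019, -1.0]]
force: [-0.5, 0.0, 0.2]
opening: 1.001
```

send_rows:
  motion:
    - [[0,0,0],0]
    - [[0,0,0],0]
    - [[0,0,0],0]
    - [[0,0,0],0]
    - [[0,0,0],0]

```text
time_s: 5.17
position: [0.5529, 0.1427, 0.1973]
tcp_rot: [[0.014, 1.0, 0.017], [1.0, -0.015, 0.01], [0.01, 0.017, -1.0]]
force: [0.4, -0.6, -0.4]
opening: 1.003
```

```bash
python3 - <<'E'
from h import *
w=snap('wrist','w3'); im=w['image']; print(bot.read_state()['position'],bot.read_state()['time_s'],proj(w,(.547,.141,.136)))
E
```

```text
[0.55317511 0.14279635 0.1975243 ] 5.2167 [275.8609335  214.82242519]
```

View pics/w3.png

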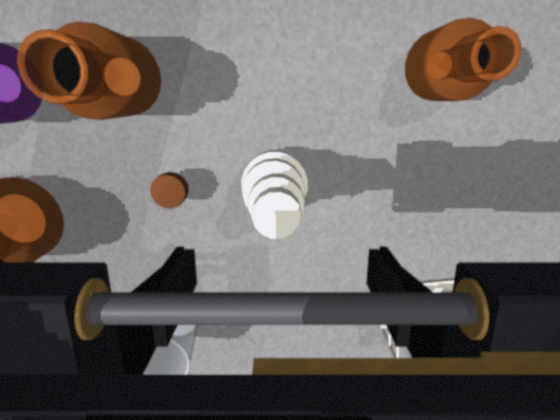

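send_rows:
  motion:
    - [[-1,-4,12],0]
    - [[-1,-3,18],0]
    - [[0,-1,18],0]
    - [[0,0,15],0]
    - [[0,0,8],0]

```text
time_s: 5.63
position: [0.5534, 0.1425, 0.1325]
tcp_rot: [[0.013, 0.999, 0.038], [1.0, -0.014, 0.011], [0.012, 0.038, -0.999]]
force: [-0.1, 0.4, 0.2]
opening: 0.997
```

send_rows:
  motion:
    - [[0,0,0],0]
    - [[0,0,0],0]
    - [[0,0,0],0]
    - [[0,0,0],0]
    - [[-1,-7,16],0]

```text
time_s: 6.05
position: [0.5527, 0.1423, 0.121]
tcp_rot: [[0.013, 0.999, 0.051], [1.0, -0.013, 0.012], [0.013, 0.05, -0.999]]
force: [1.2, -0.1, -1.4]
opening: 1.003
```

```bash
cat > st.py <<'E'
from h import *
import sys
for i in range(int(sys.argv[1]) if len(sys.argv)>1 else 3): w=capture('wrist')
if len(sys.argv)>2: cv2.imwrite('pics/'+sys.argv[2]+'.png',w['image'])
s=bot.read_state(); print(s['time_s'],s['position'].round(4) if hasattr(s['position'],'round') else s['position'],np.round(s['tcp_rot'],3)[:,2],np.round(s['tcp_rot'],3)[:,0],np.round(s['force'],1),round(s['opening'],3))
E
python3 st.py 4
```

```text
6.25 [0.5482 0.142  0.1179] [ 0.04   0.011 -0.999] [0.013 1.    0.012] [ 0.8 -0.7  0.4] 1.001
```

send_rows:
  motion:
    - [[0,0,0],0]
    - [[0,0,0],0]
    - [[0,0,0],0]
    - [[0,0,0],0]
    - [[0,0,0],0]
  gripper: 1

```text
time_s: 6.67
position: [0.5512, 0.1422, 0.1209]
tcp_rot: [[0.013, 0.999, 0.046], [1.0, -0.013, 0.012], [0.012, 0.046, -0.999]]
force: [0.7, 0.5, -0.1]
opening: 0.707
```

send_rows:
  motion:
    - [[0,0,0],0]
    - [[0,0,0],0]
    - [[0,0,0],0]
    - [[0,0,0],0]
    - [[0,0,-20],0]

```text
time_s: 7.08
position: [0.548, 0.1417, 0.1383]
tcp_rot: [[0.013, 0.999, 0.039], [1.0, -0.014, 0.011], [0.012, 0.039, -0.999]]
force: [0.5, -1.0, -0.1]
opening: 0.38
```

```bash
python3 st.py 3 w4
```

```text
7.2333 [0.5516 0.1421 0.1422] [ 0.05   0.012 -0.999] [0.013 1.    0.012] [-0.2  0.5 -0.2] 0.382
```

View pics/w4.png

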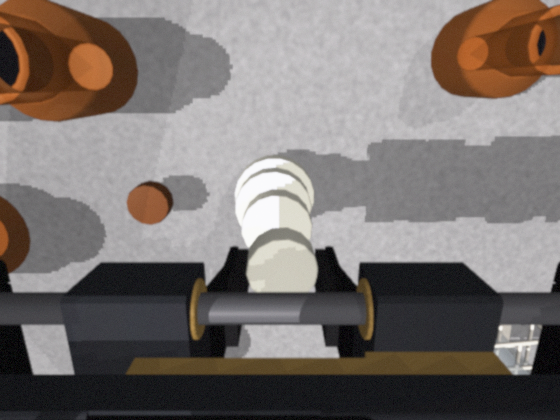

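```bash
python3 - <<'E'
from h import *
for n in ['scene']:
    c=capture(n); cv2.imwrite('pics/s4.png',cv2.resize(c['image'][130:290,200:460],None,fx=3,fy=3,interpolation=cv2.INTER_CUBIC))
E
```

```text
(no output)
```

View pics/s4.png

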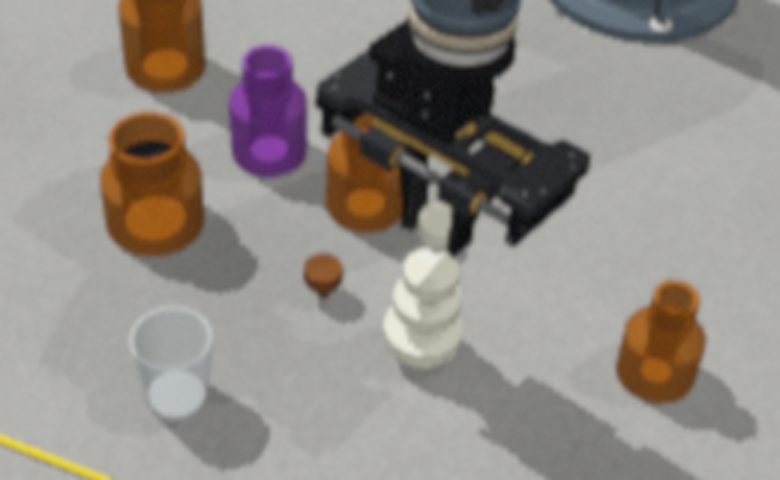

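send_rows:
  motion:
    - [[0,0,-20],0]
    - [[10,-7,-25],0]
    - [[30,-20,-10],0]
    - [[35,-24,0],0]
    - [[35,-24,0],0]

```text
time_s: 7.7
position: [0.4786, 0.2491, 0.1925]
tcp_rot: [[0.026, 0.998, 0.049], [1.0, -0.027, 0.01], [0.011, 0.048, -0.999]]
force: [0.4, 0.7, 0.0]
opening: 0.38
```

send_rows:
  motion:
    - [[30,-20,0],0]
    - [[10,-5,0],0]
    - [[0,0,0],0]
    - [[0,0,0],0]
    - [[0,0,0],0]

```text
time_s: 8.12
position: [0.4461, 0.296, 0.1886]
tcp_rot: [[0.018, 0.999, 0.041], [1.0, -0.018, 0.01], [0.01, 0.041, -0.999]]
force: [0.2, -0.1, -0.4]
opening: 0.385
```

```bash
python3 st.py 3 w5
```

```text
8.2667 [0.4469 0.2954 0.1889] [ 0.042  0.01  -0.999] [0.02  1.    0.011] [-0.2  0.3 -0.6] 0.381
```

View pics/w5.png

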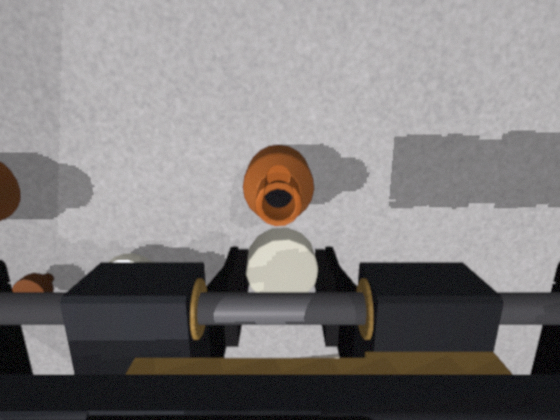

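```bash
python3 - <<'E'
from h import *
w=capture('wrist'); p=bot.read_state()['position']; print(p)
print(ray(w,(278.7,200),.096), ray(w,(282.5,264),p[2]+.0175))
E
```

```text
[0.44691469 0.29539882 0.18896875]
[0.44201494 0.29569047 0.096     ] [0.4372044  0.29697733 0.20646875]
```

```bash
python3 - <<'E'
from h import *
w=capture('wrist'); s=bot.read_state(); p=np.array(s['position']);R=np.array(s['tcp_rot'])
for dx in (0,-.003,-.006):
  for dz in (.0,.0175): 
    q=p+R@np.array([0,dx,-dz]); print(dx,dz,proj(w,q).round(1),[proj(w,q+R@np.array([.017*np.cos(a),.017*np.sin(a),0])).round(1).tolist() for a in (0,np.pi,-np.pi/2)])
K,Rc,t=P(w); print(((-Rc.T@t)-p).round(4), R.T@((-Rc.T@t)-p), (R.T@Rc.T).round(3))
im=w['image']; cv2.imwrite('pics/w5z.png',cv2.resize(im[180:350,180:390],None,fx=3.5,fy=3.5,interpolation=cv2.INTER_CUBIC))
E
```

```text
0 0.0 [279.3 264.6] [[312.9, 264.6], [245.6, 264.6], [279.3, 233.0]]
0 0.0175 [279.1 281.4] [[316.3, 281.4], [241.9, 281.4], [279.1, 246.9]]
-0.003 0.0 [279.3 259.2] [[313.1, 259.2], [245.5, 259.1], [279.3, 227.3]]
-0.003 0.0175 [279.1 275.5] [[316.5, 275.5], [241.7, 275.4], [279.1, 240.6]]
-0.006 0.0 [279.3 253.7] [[313.3, 253.7], [245.3, 253.6], [279.3, 221.4]]
-0.006 0.0175 [279.1 269.5] [[316.7, 269.5], [241.5, 269.5], [279.1, 234.2]]
[-0.0844  0.0007  0.1583] [ 0.00079766 -0.07767112 -0.16166578] [[ 1.     0.001  0.001]
 [-0.001  0.958  0.286]
 [-0.001 -0.286  0.958]]
```

View pics/w5z.png

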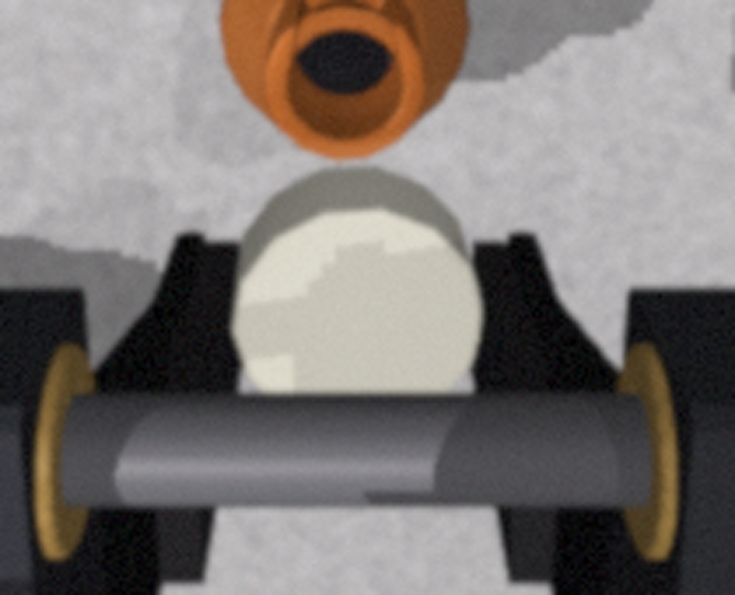

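send_rows:
  motion:
    - [[0,0,0],0]
    - [[0,0,15],0]
    - [[0,0,15],0]
    - [[0,0,0],0]
    - [[-1,-1,28],0]

```text
time_s: 8.78
position: [0.456, 0.2946, 0.1354]
tcp_rot: [[0.025, 0.998, 0.057], [1.0, -0.026, 0.015], [0.017, 0.056, -0.998]]
force: [1.4, 0.1, -0.3]
opening: 0.38
```

```bash
python3 st.py 4 w6;  python3 - <<'E'
from h import *
im=cv2.imread('pics/w6.png'); cv2.imwrite('pics/w6z.png',cv2.resize(im[180:350,180:390],None,fx=3.5,fy=3.5,interpolation=cv2.INTER_CUBIC))
E
```

```text
8.9833 [0.4516 0.293  0.1317] [ 0.045  0.011 -0.999] [0.025 1.    0.012] [ 0.1  0.5 -0.1] 0.377
```

View pics/w6z.png

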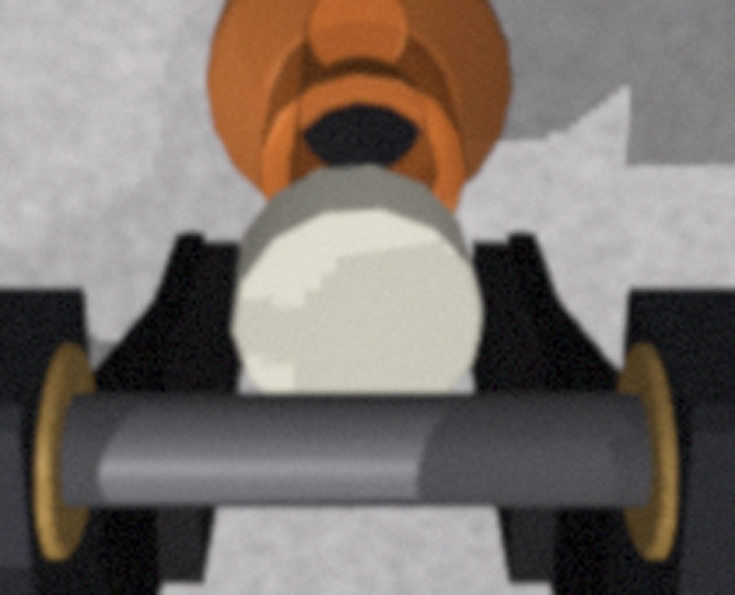

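```bash
python3 - <<'E'
from h import *
w=capture('wrist'); s=bot.read_state(); p=np.array(s['position']);R=np.array(s['tcp_rot']);print(p)
for r in (226,229): print(ray(w,(283.9,r),.096))
print(p+R@np.array([.001,-.004,-.0]))
m=np.array([.4445,.2957,.096]); print(R.T@(m-p))
print([proj(w,m+.018*np.array([np.cos(a),np.sin(a),0])).round(0).tolist() for a in (np.pi,np.pi/2,-np.pi/2)])
E
```

```text
[0.45224069 0.29337065 0.13246279]
[0.44512611 0.29629175 0.096     ]
[0.44705619 0.29625023 0.096     ]
[0.44827107 0.2944714  0.13228828]
[ 0.00167114 -0.0094959   0.03608205]
[[282.0, 196.0], [313.0, 224.0], [253.0, 226.0]]
```

send_rows:
  motion:
    - [[0,0,0],0]
    - [[0,0,0],0]
    - [[0,0,0],0]
    - [[0,0,0],0]
    - [[1,-3,18],0]

```text
time_s: 9.45
position: [0.456, 0.2971, 0.1224]
tcp_rot: [[0.024, 0.998, 0.064], [1.0, -0.025, 0.018], [0.02, 0.063, -0.998]]
force: [0.7, 0.7, -0.6]
opening: 0.383
```

```bash
python3 st.py 4 w7;  python3 - <<'E'
from h import *
im=cv2.imread('pics/w7.png'); cv2.imwrite('pics/w7z.png',cv2.resize(im[180:350,180:390],None,fx=3.5,fy=3.5,interpolation=cv2.INTER_CUBIC))
E
```

```text
9.65 [0.4525 0.2959 0.1191] [ 0.054  0.014 -0.998] [0.024 1.    0.016] [ 0.4 -0.9 -0.2] 0.384
```

View pics/w7z.png

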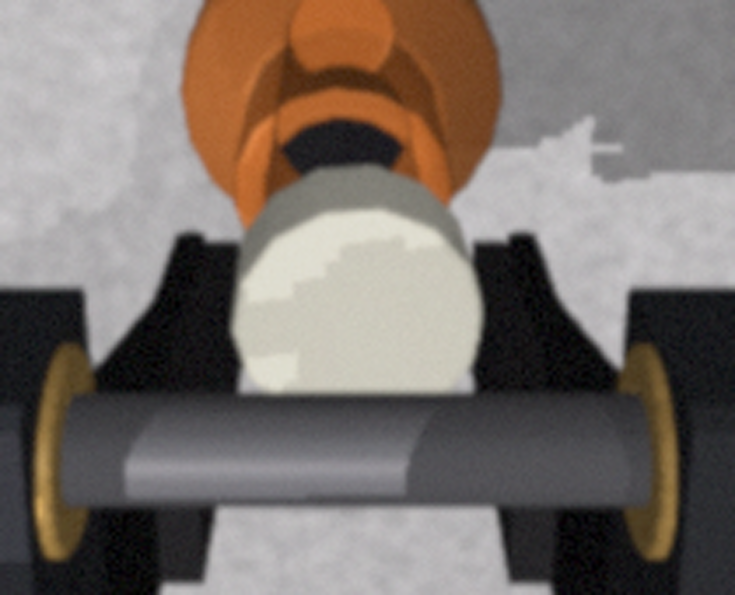

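send_rows:
  motion:
    - [[-1,-4,2],0.02]
    - [[-1,-4,2],0]
    - [[0,-1,4],0]
    - [[0,-1,5],0]
    - [[0,0,0],0]

```text
time_s: 10.07
position: [0.4441, 0.2948, 0.1068]
tcp_rot: [[0.046, 0.997, 0.059], [0.999, -0.047, 0.016], [0.019, 0.058, -0.998]]
force: [0.1, -0.6, -0.1]
opening: 0.381
```

```bash
python3 st.py 1 w8;  python3 - <<'E'
from h import *
im=cv2.imread('pics/w8.png'); cv2.imwrite('pics/w8z.png',cv2.resize(im[180:350,180:390],None,fx=3.5,fy=3.5,interpolation=cv2.INTER_CUBIC))
s=capture('side')['image'];cv2.imwrite('pics/s8z.png',cv2.resize(s[260:400,220:380],None,fx=4,fy=4,interpolation=cv2.INTER_CUBIC))
E
```

```text
10.1167 [0.4444 0.295  0.1071] [ 0.06   0.016 -0.998] [0.046 0.999 0.019] [0.8 0.1 0.1] 0.385
```

View pics/w8z.png

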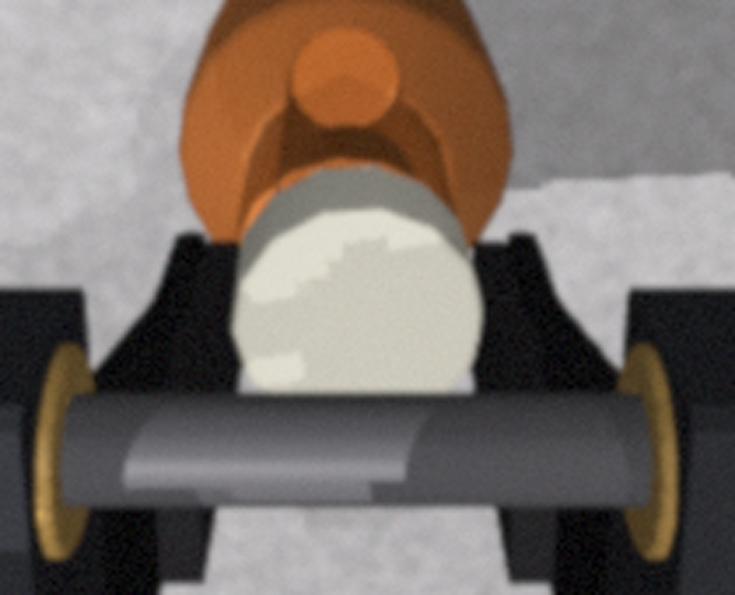

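View pics/s8z.png

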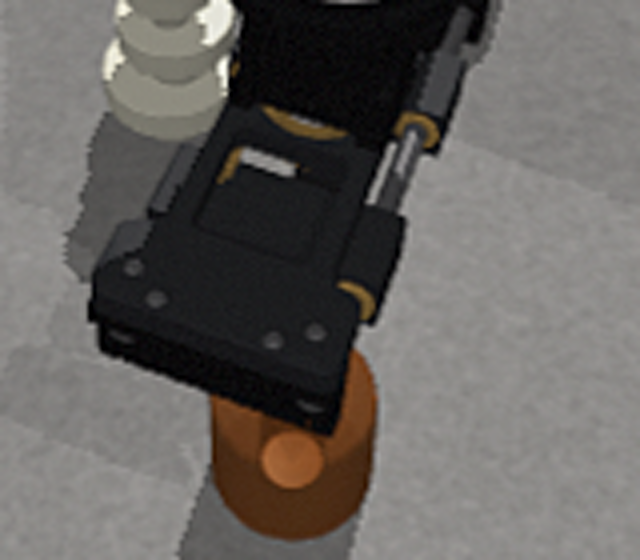

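```bash
python3 - <<'E'
from h import *
w=capture('wrist'); s=bot.read_state(); p=np.array(s['position']);R=np.array(s['tcp_rot']);print(p)
for x in (.440,.443,.4465):
  m=np.array([x,.296,.096]); print(x,[proj(w,m+.018*np.array([np.cos(a),np.sin(a),0])).round(0).tolist() for a in (np.pi,np.pi/2,-np.pi/2)])
for dy in (-.003,-.005):
  print(dy,[proj(w,p+R@np.array([.001,dy,-z])+.017*np.array([-1,0,0])).round(0).tolist() for z in (.002,.0175)])
# bottle base
for x in (.44,.443,.4465): print([proj(w,np.array([x,.296,.06])+.032*np.array([np.cos(a),np.sin(a),0])).round(0).tolist() for a in (np.pi/2,-np.pi/2)])
E
```

```text
[0.44476365 0.29503644 0.10739303]
0.44 [[279.0, 215.0], [314.0, 245.0], [246.0, 248.0]]
0.443 [[279.0, 220.0], [314.0, 250.0], [247.0, 253.0]]
0.4465 [[279.0, 226.0], [314.0, 256.0], [247.0, 259.0]]
-0.003 [[280.0, 230.0], [279.0, 242.0]]
-0.005 [[280.0, 226.0], [279.0, 238.0]]
[[330.0, 218.0], [228.0, 224.0]]
[[330.0, 223.0], [229.0, 228.0]]
[[330.0, 228.0], [229.0, 233.0]]
```

send_rows:
  motion:
    - [[0,4,-1],0]
    - [[0,2,1],0]
    - [[0,0,2],0]
    - [[0,0,2],0]
    - [[0,0,0],0]

```text
time_s: 10.63
position: [0.4517, 0.2948, 0.1037]
tcp_rot: [[0.046, 0.997, 0.059], [0.999, -0.047, 0.016], [0.019, 0.059, -0.998]]
force: [-0.6, 0.3, -0.7]
opening: 0.379
```

```bash
python3 st.py 1 w9;  python3 - <<'E'
from h import *
im=cv2.imread('pics/w9.png'); cv2.imwrite('pics/w9z.png',cv2.resize(im[180:350,180:390],None,fx=3.5,fy=3.5,interpolation=cv2.INTER_CUBIC))
E
```

```text
10.6833 [0.4517 0.2948 0.1038] [ 0.059  0.016 -0.998] [0.046 0.999 0.019] [ 0.3 -0.9 -1.1] 0.379
```

View pics/w9z.png

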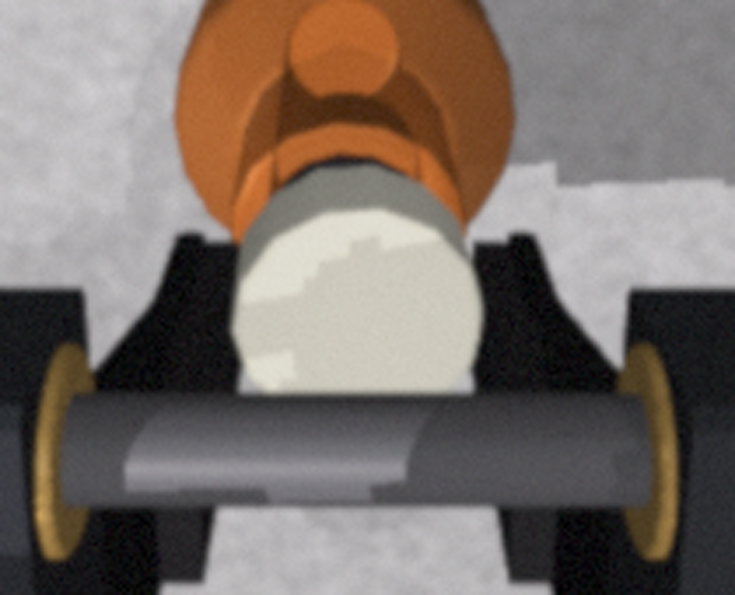

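send_rows:
  motion:
    - [[0,-1,2],0]
    - [[0,0,2],0]
    - [[0,0,1],0]
    - [[0,0,0],0]
    - [[0,0,0],0]

```text
time_s: 11.1
position: [0.4503, 0.2948, 0.0978]
tcp_rot: [[0.046, 0.997, 0.058], [0.999, -0.047, 0.016], [0.019, 0.057, -0.998]]
force: [0.0, -1.4, -1.3]
opening: 0.381
```

send_rows:
  motion:
    - [[0,0,0],0]
    - [[0,0,0],0]
    - [[0,0,0],0]
    - [[0,0,0],0]
    - [[0,0,0],0]
  gripper: 0

```text
time_s: 11.52
position: [0.4504, 0.2949, 0.0981]
tcp_rot: [[0.046, 0.997, 0.059], [0.999, -0.047, 0.016], [0.019, 0.058, -0.998]]
force: [-0.4, -0.0, 0.7]
opening: 0.68
```

send_rows:
  motion:
    - [[0,0,0],0]
    - [[0,0,0],0]
    - [[0,0,-10],0]
    - [[0,0,-30],0]
    - [[0,0,-30],0]

```text
time_s: 11.93
position: [0.4424, 0.2919, 0.1651]
tcp_rot: [[0.047, 0.998, 0.045], [0.999, -0.047, 0.011], [0.013, 0.045, -0.999]]
force: [0.8, -0.1, 1.0]
opening: 0.98
```

```bash
python3 st.py 2 w10;  python3 - <<'E'
from h import *
im=cv2.imread('pics/w10.png'); cv2.imwrite('pics/w10z.png',cv2.resize(im[150:320,180:390],None,fx=3.5,fy=3.5,interpolation=cv2.INTER_CUBIC))
s=capture('scene')['image'];cv2.imwrite('pics/s10z.png',cv2.resize(s[180:290,320:480],None,fx=4,fy=4,interpolation=cv2.INTER_CUBIC))
E
```

```text
12.0333 [0.446  0.2935 0.1693] [ 0.057  0.015 -0.998] [0.046 0.999 0.018] [0.8 0.  0.4] 0.99
```

View pics/w10z.png

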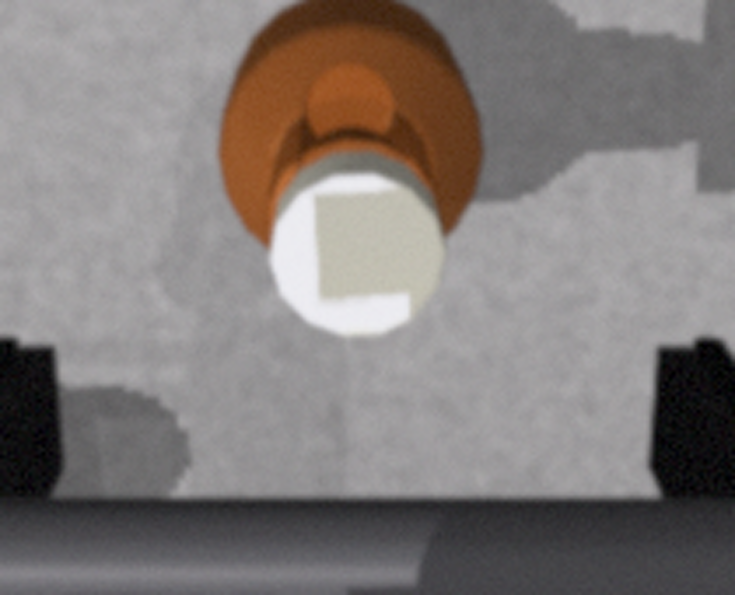

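View pics/s10z.png

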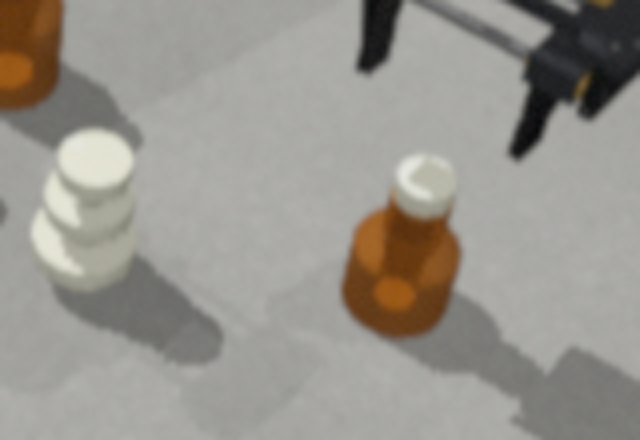

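send_rows:
  motion:
    - [[0,0,-25],-0.04]
    - [[-20,15,-15],0]
    - [[-35,27,0],0]
    - [[-35,27,0],0]
    - [[-35,25,0],0]

```text
time_s: 12.5
position: [0.5297, 0.1703, 0.21]
tcp_rot: [[-0.01, 0.999, 0.044], [1.0, 0.009, 0.015], [0.014, 0.045, -0.999]]
force: [1.2, 0.5, -0.2]
opening: 1.003
```

send_rows:
  motion:
    - [[-10,10,0],0]
    - [[0,0,0],0]
    - [[0,0,0],0]
    - [[0,0,0],0]
    - [[0,0,0],0]

```text
time_s: 12.92
position: [0.5417, 0.1548, 0.2076]
tcp_rot: [[-0.001, 0.999, 0.041], [1.0, 0.0, 0.013], [0.013, 0.041, -0.999]]
force: [-0.0, 0.0, -0.7]
opening: 1.0
```

```bash
python3 st.py 1 w11
```

```text
12.9667 [0.5413 0.1551 0.2075] [ 0.04   0.013 -0.999] [-0.001  1.     0.013] [ 0.6 -0.4 -0.3] 1.002
```

View pics/w11.png

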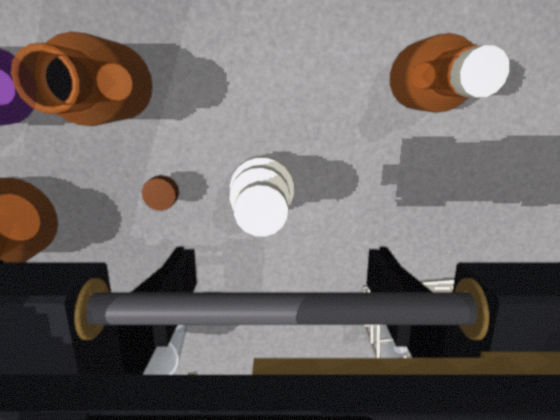

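```bash
cat > t.py <<'E'
from h import *
import sys
# usage: t.py col row z [targetz for TCP]
w=capture('wrist'); s=bot.read_state(); p=np.array(s['position']);R=np.array(s['tcp_rot'])
print('t',s['time_s'],'p',p.round(4))
a=list(map(float,sys.argv[1:]))
for i in range(0,len(a),3): 
    q=ray(w,(a[i],a[i+1]),a[i+2]); print(q.round(4))
E
python3 t.py 261 208.5 .102 45 77 .112 481 71 .112
```

```text
t 13.0167 p [0.5416 0.1551 0.2077]
[0.5474 0.1416 0.102 ]
[ 0.4502 -0.0015  0.112 ]
[0.4457 0.2931 0.112 ]
```

send_rows:
  motion:
    - [[-7,0,10],0]
    - [[-5,0,22],0]
    - [[-2,0,22],0]
    - [[0,0,22],0]
    - [[0,0,12],0]

```text
time_s: 13.43
position: [0.5454, 0.1457, 0.1189]
tcp_rot: [[-0.011, 0.999, 0.05], [1.0, 0.01, 0.014], [0.014, 0.05, -0.999]]
force: [-0.1, 0.2, -0.0]
opening: 1.0
```

send_rows:
  motion:
    - [[0,-1,0],0]
    - [[0,0,0],0]
    - [[0,0,0],0]
    - [[0,0,0],0]
    - [[0,0,0],0]

```text
time_s: 13.85
position: [0.5406, 0.1467, 0.1159]
tcp_rot: [[-0.014, 0.999, 0.043], [1.0, 0.013, 0.014], [0.013, 0.043, -0.999]]
force: [-0.4, -1.0, 0.5]
opening: 1.001
```

send_rows:
  motion:
    - [[-2,3,4],0]
    - [[-2,3,9],0]
    - [[-1,0,10],0]
    - [[0,0,8],0]
    - [[0,0,0],0]

```text
time_s: 14.27
position: [0.5515, 0.1417, 0.0853]
tcp_rot: [[-0.014, 0.999, 0.051], [1.0, 0.014, 0.014], [0.013, 0.051, -0.999]]
force: [-1.0, -0.2, 0.0]
opening: 1.003
```

send_rows:
  motion:
    - [[0,0,0],0]
    - [[0,0,0],0]
    - [[0,0,0],0]
    - [[0,0,0],0]
    - [[0,0,0],0]

```text
time_s: 14.68
position: [0.5507, 0.1416, 0.0837]
tcp_rot: [[-0.014, 0.999, 0.047], [1.0, 0.013, 0.014], [0.013, 0.048, -0.999]]
force: [-0.8, -0.1, 0.3]
opening: 1.003
```

send_rows:
  motion:
    - [[0,-2,0],0]
    - [[0,0,0],0]
    - [[0,0,0],0]
    - [[0,0,0],0]
    - [[0,0,0],0]
  gripper: 1

```text
time_s: 15.1
position: [0.5488, 0.1418, 0.0846]
tcp_rot: [[-0.014, 0.999, 0.049], [1.0, 0.014, 0.014], [0.013, 0.049, -0.999]]
force: [-0.1, -0.1, 0.8]
opening: 0.708
```

send_rows:
  motion:
    - [[0,0,0],0]
    - [[0,0,0],0]
    - [[0,0,0],0]
    - [[0,0,0],0]
    - [[0,0,0],0]

```text
time_s: 15.52
position: [0.5489, 0.1418, 0.0848]
tcp_rot: [[-0.014, 0.999, 0.05], [1.0, 0.014, 0.014], [0.013, 0.05, -0.999]]
force: [-0.1, 0.7, -0.2]
opening: 0.5
```

send_rows:
  motion:
    - [[0,0,-10],0]
    - [[0,0,-30],0]
    - [[0,0,-30],0]
    - [[0,0,-30],0]
    - [[0,0,0],0]

```text
time_s: 15.93
position: [0.5421, 0.1401, 0.1879]
tcp_rot: [[-0.014, 0.999, 0.042], [1.0, 0.013, 0.014], [0.013, 0.042, -0.999]]
force: [0.6, -0.4, 0.2]
opening: 0.496
```

send_rows:
  motion:
    - [[-15,-10,0],0]
    - [[-30,-20,0],0]
    - [[-33,-21,0],0]
    - [[-33,-21,0],0]
    - [[-20,-13,0],0]

```text
time_s: 16.35
position: [0.4627, 0.0083, 0.1875]
tcp_rot: [[-0.025, 0.998, 0.06], [1.0, 0.024, 0.015], [0.013, 0.06, -0.998]]
force: [-0.7, -1.2, -0.9]
opening: 0.496
```

send_rows:
  motion:
    - [[-8,-4,0],0]
    - [[0,0,0],0]
    - [[0,0,0],0]
    - [[0,0,0],0]
    - [[0,0,0],0]

```text
time_s: 16.77
position: [0.4554, -0.0028, 0.1879]
tcp_rot: [[-0.018, 0.998, 0.058], [1.0, 0.017, 0.014], [0.013, 0.059, -0.998]]
force: [-0.2, -0.2, -0.3]
opening: 0.503
```

```bash
python3 st.py 1 w12;  python3 - <<'E'
from h import *
im=cv2.imread('pics/w12.png'); cv2.imwrite('pics/w12z.png',cv2.resize(im[150:320,180:390],None,fx=3.5,fy=3.5,interpolation=cv2.INTER_CUBIC))
E
```

```text
16.8167 [ 0.4555 -0.0027  0.1879] [ 0.059  0.014 -0.998] [-0.019  1.     0.013] [ 0.2  0.5 -0.5] 0.496
```

View pics/w12z.png

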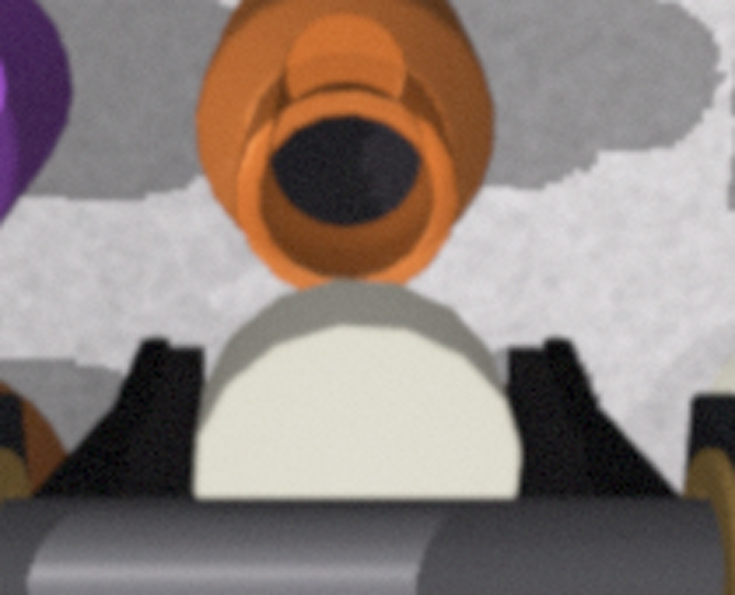

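```bash
cat > m.py <<'E'
from h import *
import sys
# m.py mouthcol mouthrow zrim headR headtoprow headmidcol
a=list(map(float,sys.argv[1:]))
w=capture('wrist'); s=bot.read_state(); p=np.array(s['position']);R=np.array(s['tcp_rot'])
print('t',s['time_s'],'p',p.round(4),'lean',R[:2,2].round(3))
print('mouth',ray(w,a[:2],a[2]).round(4))
r=a[3]
for dy in np.arange(-.008,.005,.001):
    q=p+R@np.array([0,dy,-.017]); t=proj(w,q-np.array([r,0,0]));
    if abs(t[1]-a[4])<1.6: print('dy',dy.round(4),'stopper',(p+R@np.array([0,dy,0])).round(4),t.round(1), proj(w,q).round(1))
E
python3 m.py 279.7 204 .112 .022 242 282.3
```

```text
t 16.8667 p [ 0.4554 -0.0026  0.1879] lean [0.058 0.014]
mouth [ 0.4496 -0.0018  0.112 ]
dy 0.002 stopper [ 0.4574 -0.0026  0.188 ] [280.  241.1] [279.1 284.5]
dy 0.003 stopper [ 0.4584 -0.0026  0.1881] [280.  243.2] [279.1 286.4]
```

send_rows:
  motion:
    - [[0,-5,10],0.02]
    - [[0,-4,15],0]
    - [[0,0,15],0]
    - [[0,0,8],0]
    - [[0,0,0],0]

```text
time_s: 17.28
position: [0.453, 0.0006, 0.1388]
tcp_rot: [[-0.005, 0.998, 0.065], [1.0, 0.004, 0.013], [0.013, 0.065, -0.998]]
force: [0.4, 0.0, -0.4]
opening: 0.498
```

send_rows:
  motion:
    - [[0,0,0],0]
    - [[0,0,0],0]
    - [[0,0,0],0]
    - [[0,0,0],0]
    - [[0,0,0],0]

```text
time_s: 17.7
position: [0.4549, 0.0013, 0.1401]
tcp_rot: [[-0.007, 0.998, 0.067], [1.0, 0.006, 0.013], [0.012, 0.067, -0.998]]
force: [0.6, -0.1, -0.2]
opening: 0.496
```

```bash
python3 st.py 1 w13;  python3 - <<'E'
from h import *
im=cv2.imread('pics/w13.png'); cv2.imwrite('pics/w13z.png',cv2.resize(im[150:320,180:390],None,fx=3.5,fy=3.5,interpolation=cv2.INTER_CUBIC))
E
```

```text
17.75 [0.455  0.0012 0.1402] [ 0.067  0.013 -0.998] [-0.007  1.     0.012] [-0.4 -0.6 -0.4] 0.495
```

View pics/w13z.png

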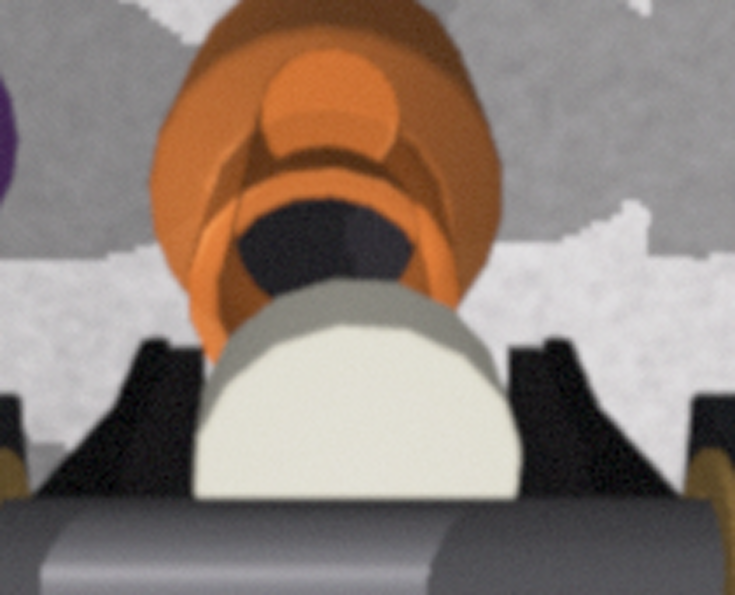

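```bash
cat > rim.py <<'E'
from h import *
import sys
# rim.py z R toprow leftcol rightcol : fit circle centre
z,r,tr,l,rr=map(float,sys.argv[1:])
w=capture('wrist'); s=bot.read_state(); p=np.array(s['position'])
A=np.linspace(0,2*np.pi,90)
def f(m):
    q=np.array([proj(w,[m[0]+r*np.cos(a),m[1]+r*np.sin(a),z]) for a in A]); return [q[:,1].min()-tr,q[:,0].min()-l,q[:,0].max()-rr]
o=least_squares(f,[p[0],p[1]]); print('t',s['time_s'],'TCP',p.round(4),'mouth',o.x.round(4),'res',o.fun.round(1),'lean',np.round(s['tcp_rot'],3)[:2,2],'mouth-TCP mm',((o.x-p[:2])*1000).round(1))
E
python3 rim.py .112 .023 197.7 234.3 312.3
```

```text
t 17.8 TCP [0.4548 0.0012 0.1401] mouth [ 0.4519 -0.0019] res [ 0.1 -0.9  0.9] lean [0.067 0.013] mouth-TCP mm [-3.  -3.2]
```

send_rows:
  motion:
    - [[-2,-2,2],0]
    - [[-2,-2,4],0]
    - [[0,0,6],0]
    - [[0,0,4],0]
    - [[0,0,0],0]

```text
time_s: 18.22
position: [0.4518, -0.0034, 0.1229]
tcp_rot: [[-0.006, 0.998, 0.068], [1.0, 0.005, 0.012], [0.012, 0.069, -0.998]]
force: [-1.8, 0.7, -1.0]
opening: 0.496
```

```bash
python3 st.py 1 w14;  python3 - <<'E'
from h import *
im=cv2.imread('pics/w14.png'); cv2.imwrite('pics/w14z.png',cv2.resize(im[150:320,180:390],None,fx=3.5,fy=3.5,interpolation=cv2.INTER_CUBIC))
E
```

```text
18.2667 [ 0.4518 -0.0034  0.1231] [ 0.068  0.012 -0.998] [-0.006  1.     0.012] [-0.9 -0.6 -0. ] 0.497
```

View pics/w14z.png

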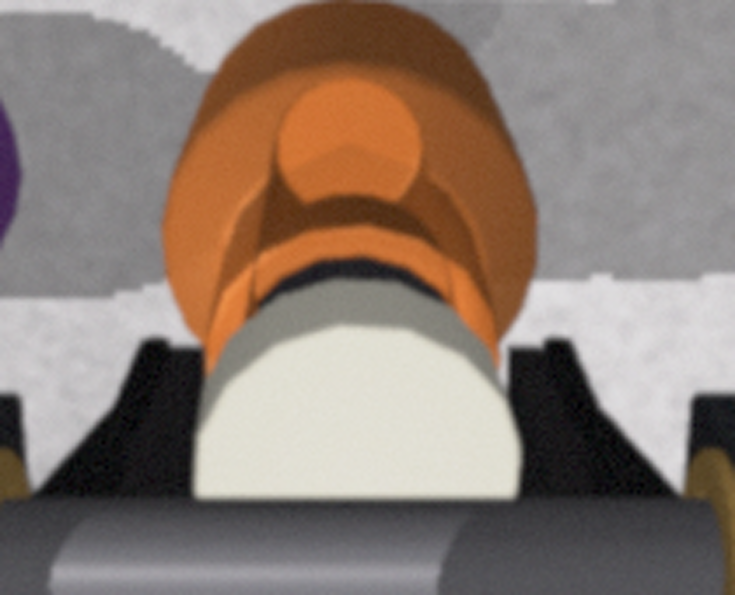

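```bash
python3 rim.py .112 .023 214.3 238.6 322.8; python3 rim.py .1243 .022 230 237 329;python3 rim.py .1403 .022 242.5 235.7 329
```

```text
t 18.3167 TCP [ 0.4521 -0.0034  0.1234] mouth [ 0.4519 -0.0025] res [ 0.1 -0.9  0.9] lean [0.069 0.012] mouth-TCP mm [-0.2  0.9]
t 18.3667 TCP [ 0.4523 -0.0034  0.1236] mouth [ 0.4544 -0.0014] res [-0.2  2.4 -2.4] lean [0.07  0.012] mouth-TCP mm [2.1 2. ]
t 18.4167 TCP [ 0.4525 -0.0034  0.1238] mouth [ 0.4538 -0.002 ] res [ 0.1 -1.   1. ] lean [0.07  0.012] mouth-TCP mm [1.3 1.4]
```

send_rows:
  motion:
    - [[-1,-2,2],0]
    - [[0,-1,2],0]
    - [[0,0,3],0]
    - [[0,0,2],0]
    - [[0,0,0],0]

```text
time_s: 18.83
position: [0.4504, -0.0044, 0.1142]
tcp_rot: [[-0.007, 0.997, 0.072], [1.0, 0.006, 0.011], [0.011, 0.072, -0.997]]
force: [0.9, 0.3, -0.1]
opening: 0.499
```

send_rows:
  motion:
    - [[0,0,0],0]
    - [[0,0,0],0]
    - [[0,0,0],0]
    - [[0,0,0],0]
    - [[0,0,0],0]
  gripper: 0

```text
time_s: 19.25
position: [0.4507, -0.0044, 0.1142]
tcp_rot: [[-0.007, 0.997, 0.072], [1.0, 0.006, 0.011], [0.011, 0.072, -0.997]]
force: [0.2, 0.3, -0.5]
opening: 0.79
```

send_rows:
  motion:
    - [[0,0,0],0]
    - [[0,0,0],0]
    - [[0,0,-10],0]
    - [[0,0,-30],0]
    - [[0,0,-30],0]

```text
time_s: 19.67
position: [0.4421, -0.0044, 0.1811]
tcp_rot: [[-0.007, 0.998, 0.059], [1.0, 0.006, 0.015], [0.015, 0.059, -0.998]]
force: [0.3, 0.2, 0.3]
opening: 0.994
```

```bash
python3 st.py 2 w15;  python3 - <<'E'
from h import *
im=cv2.imread('pics/w15.png'); cv2.imwrite('pics/w15z.png',cv2.resize(im[150:320,180:390],None,fx=3.5,fy=3.5,interpolation=cv2.INTER_CUBIC))
s=capture('scene')['image'];cv2.imwrite('pics/s15z.png',cv2.resize(s[110:270,200:450],None,fx=3,fy=3,interpolation=cv2.INTER_CUBIC))
E
```

```text
19.7667 [ 0.4455 -0.0053  0.1844] [ 0.07   0.012 -0.997] [-0.007  1.     0.011] [ 1.  -0.6  0.1] 0.992
```

View pics/w15z.png

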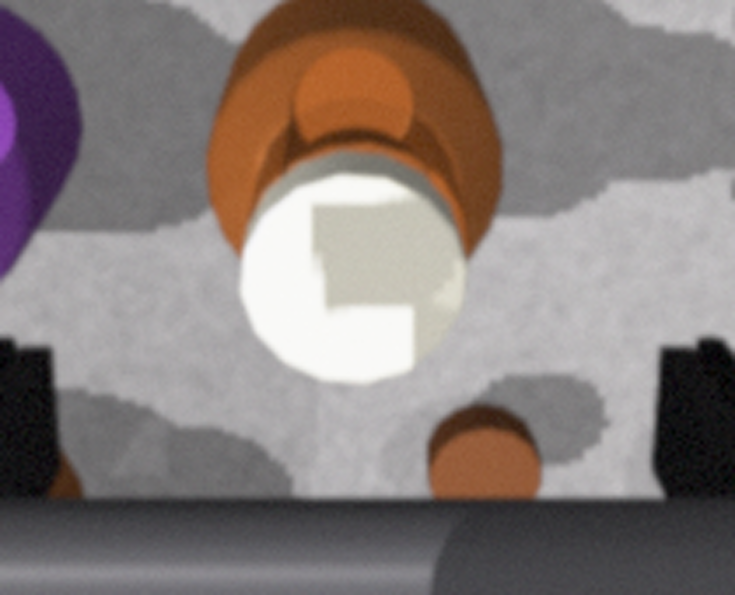

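View pics/s15z.png

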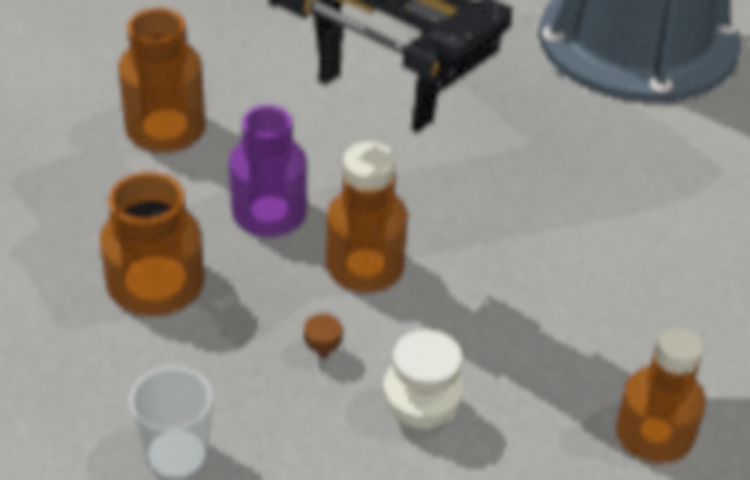

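send_rows:
  motion:
    - [[15,10,-15],0]
    - [[30,22,-10],0]
    - [[33,24,0],0]
    - [[33,24,0],0]
    - [[24,17,0],0]

```text
time_s: 20.23
position: [0.536, 0.131, 0.2117]
tcp_rot: [[0.004, 0.998, 0.056], [1.0, -0.005, 0.012], [0.013, 0.056, -0.998]]
force: [1.3, -0.6, 0.1]
opening: 1.003
```

send_rows:
  motion:
    - [[6,5,0],0]
    - [[0,0,0],0]
    - [[0,0,0],0]
    - [[0,0,0],0]
    - [[0,0,0],0]

```text
time_s: 20.65
position: [0.5398, 0.14, 0.2062]
tcp_rot: [[-0.001, 0.999, 0.047], [1.0, 0.001, 0.012], [0.012, 0.047, -0.999]]
force: [-0.4, -0.5, 0.2]
opening: 1.004
```

```bash
python3 st.py 1 w16
```

```text
20.7 [0.5396 0.1398 0.2061] [ 0.047  0.012 -0.999] [-0.001  1.     0.012] [-0.3  0.1 -0. ] 1.002
```

View pics/w16.png

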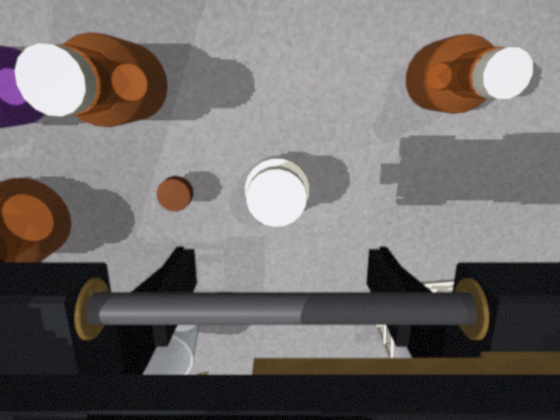

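```bash
python3 t.py 276 195 .068
```

```text
t 20.75 p [0.54   0.1399 0.2065]
[0.5452 0.138  0.068 ]
```

send_rows:
  motion:
    - [[-1,0,12],0]
    - [[-1,0,25],0]
    - [[0,0,28],0]
    - [[0,0,28],0]
    - [[0,0,15],0]

```text
time_s: 21.17
position: [0.5494, 0.1346, 0.1019]
tcp_rot: [[0.006, 0.998, 0.063], [1.0, -0.006, 0.012], [0.012, 0.063, -0.998]]
force: [-0.8, -0.3, 0.2]
opening: 0.997
```

send_rows:
  motion:
    - [[0,0,0],0]
    - [[0,0,0],0]
    - [[0,0,0],0]
    - [[0,0,0],0]
    - [[0,0,0],0]

```text
time_s: 21.58
position: [0.5477, 0.1316, 0.1015]
tcp_rot: [[0.01, 0.998, 0.059], [1.0, -0.011, 0.011], [0.012, 0.059, -0.998]]
force: [0.2, 0.1, 1.0]
opening: 0.998
```

```bash
python3 st.py 1 w17
```

```text
21.6333 [0.548  0.1317 0.1018] [ 0.06   0.011 -0.998] [0.01  1.    0.012] [ 0.9 -0.5  0.3] 1.004
```

View pics/w17.png

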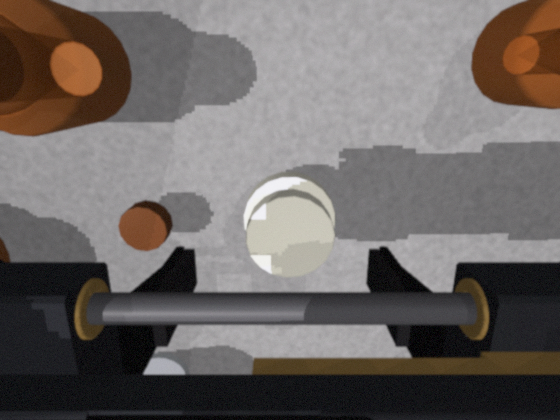

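```bash
python3 rim.py .068 .027 195 247 333.5
```

```text
t 21.6833 TCP [0.5479 0.1318 0.1016] mouth [0.5491 0.1386] res [ 0.2 -2.   2. ] lean [0.06  0.011] mouth-TCP mm [1.2 6.8]
```

send_rows:
  motion:
    - [[3,-1,6],0]
    - [[3,-1,14],0]
    - [[0,-1,14],0]
    - [[0,0,12],0]
    - [[0,0,4],0]

```text
time_s: 22.1
position: [0.5514, 0.14, 0.0535]
tcp_rot: [[0.009, 0.997, 0.07], [1.0, -0.01, 0.012], [0.013, 0.07, -0.997]]
force: [-0.1, 0.6, -1.1]
opening: 1.0
```

send_rows:
  motion:
    - [[0,0,0],0]
    - [[0,0,0],0]
    - [[0,0,0],0]
    - [[0,0,0],0]
    - [[0,0,0],0]

```text
time_s: 22.52
position: [0.5514, 0.1408, 0.0538]
tcp_rot: [[0.008, 0.997, 0.07], [1.0, -0.009, 0.012], [0.013, 0.07, -0.997]]
force: [-0.7, 0.5, -0.5]
opening: 0.995
```

Down 4, x −3, y −2, then close.

send_rows:
  motion:
    - [[-1,-2,2],0]
    - [[-1,-2,2],0]
    - [[0,0,0],0]
    - [[0,0,0],0]
    - [[0,0,0],0]

```text
time_s: 22.93
position: [0.5481, 0.1385, 0.0506]
tcp_rot: [[0.009, 0.997, 0.073], [1.0, -0.009, 0.012], [0.013, 0.073, -0.997]]
force: [-0.4, 0.1, 0.2]
opening: 1.001
```

send_rows:
  motion:
    - [[0,0,0],0]
    - [[0,0,0],0]
    - [[0,0,0],0]
    - [[0,0,0],0]
    - [[0,0,0],0]
  gripper: 1

```text
time_s: 23.35
position: [0.5483, 0.1385, 0.0507]
tcp_rot: [[0.009, 0.997, 0.074], [1.0, -0.01, 0.012], [0.013, 0.073, -0.997]]
force: [0.0, 1.3, 0.2]
opening: 0.711
```

send_rows:
  motion:
    - [[0,0,0],0]
    - [[0,0,0],0]
    - [[0,0,0],0]
    - [[0,0,0],0]
    - [[0,0,0],0]

```text
time_s: 23.77
position: [0.5484, 0.1385, 0.0507]
tcp_rot: [[0.009, 0.997, 0.074], [1.0, -0.009, 0.012], [0.013, 0.073, -0.997]]
force: [-0.2, 0.5, -0.6]
opening: 0.611
```

send_rows:
  motion:
    - [[0,0,-10],0]
    - [[0,0,-30],0]
    - [[0,0,-40],0]
    - [[0,0,-41],0]
    - [[0,0,-41],0]

```text
time_s: 24.18
position: [0.5296, 0.1358, 0.2097]
tcp_rot: [[0.01, 0.999, 0.049], [1.0, -0.01, 0.011], [0.012, 0.049, -0.999]]
force: [0.6, 0.6, -0.2]
opening: 0.614
```

send_rows:
  motion:
    - [[-20,-6,-10],0]
    - [[-36,-10,0],0]
    - [[-38,-10,0],0]
    - [[-38,-10,0],0]
    - [[-38,-10,0],0]

```text
time_s: 24.6
position: [0.4891, -0.0321, 0.2318]
tcp_rot: [[-0.006, 0.997, 0.083], [1.0, 0.005, 0.012], [0.012, 0.083, -0.996]]
force: [0.9, -0.7, -0.1]
opening: 0.616
```

send_rows:
  motion:
    - [[-38,-10,0],0]
    - [[-38,-10,0],0]
    - [[-38,-10,0],0]
    - [[-36,-10,0],0]
    - [[-20,-6,0],0]

```text
time_s: 25.02
position: [0.4397, -0.2118, 0.2306]
tcp_rot: [[-0.006, 0.996, 0.089], [1.0, 0.005, 0.007], [0.007, 0.089, -0.996]]
force: [0.4, 0.5, -0.6]
opening: 0.615
```

send_rows:
  motion:
    - [[0,0,0],0]
    - [[0,0,0],0]
    - [[0,0,0],0]
    - [[0,0,0],0]
    - [[0,0,0],0]

```text
time_s: 25.43
position: [0.4383, -0.2139, 0.2324]
tcp_rot: [[0.001, 0.996, 0.09], [1.0, -0.001, 0.006], [0.006, 0.09, -0.996]]
force: [0.8, 1.0, -1.1]
opening: 0.614
```

```bash
python3 st.py 1 w18
```

```text
25.4833 [ 0.4382 -0.2136  0.2324] [ 0.09   0.006 -0.996] [0.    1.    0.006] [ 0.   0.7 -0.9] 0.614
```

View pics/w18.png

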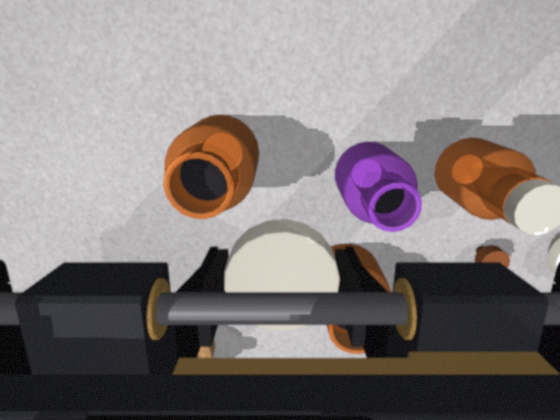

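```bash
python3 rim.py .126 .028 148 163.5 237;python3 - <<'E'
from h import *
im=cv2.imread('pics/w18.png'); cv2.imwrite('pics/w18z.png',cv2.resize(im[100:270,140:350],None,fx=3.5,fy=3.5,interpolation=cv2.INTER_CUBIC))
E
```

```text
t 25.5333 TCP [ 0.4383 -0.2138  0.2323] mouth [ 0.4293 -0.2745] res [-0.   0.5 -0.5] lean [0.09  0.006] mouth-TCP mm [ -9.  -60.7]
```

View pics/w18z.png

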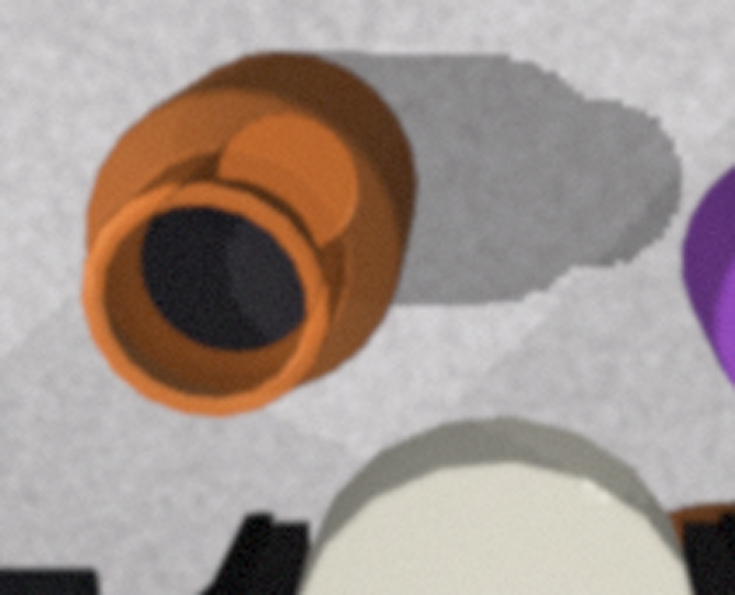

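```bash
python3 rim.py .126 .028 151.4 164 233.7; python3 t.py 199 185 .126
```

```text
t 25.5833 TCP [ 0.4383 -0.214   0.2323] mouth [ 0.432 -0.276] res [ 0.1 -1.3  1.3] lean [0.09  0.006] mouth-TCP mm [ -6.3 -62. ]
t 25.6333 p [ 0.4383 -0.2143  0.2323]
[ 0.4304 -0.2762  0.126 ]
```

send_rows:
  motion:
    - [[-20,-3,5],0]
    - [[-25,-3,12],0]
    - [[-15,-3,18],0]
    - [[-3,-2,18],0]
    - [[0,0,8],0]

```text
time_s: 26.05
position: [0.4363, -0.278, 0.1711]
tcp_rot: [[-0.007, 0.995, 0.096], [1.0, 0.007, 0.0], [-0.0, 0.096, -0.995]]
force: [-0.9, 0.2, -0.6]
opening: 0.614
```

send_rows:
  motion:
    - [[0,0,0],0]
    - [[0,0,0],0]
    - [[0,0,0],0]
    - [[0,0,0],0]
    - [[0,0,0],0]

```text
time_s: 26.47
position: [0.4367, -0.2754, 0.1709]
tcp_rot: [[-0.01, 0.995, 0.095], [1.0, 0.009, 0.003], [0.002, 0.095, -0.996]]
force: [0.2, -0.7, -0.0]
opening: 0.612
```

```bash
python3 st.py 1 w19;  python3 - <<'E'
from h import *
im=cv2.imread('pics/w19.png'); cv2.imwrite('pics/w19z.png',cv2.resize(im[150:320,180:390],None,fx=3.5,fy=3.5,interpolation=cv2.INTER_CUBIC))
E
```

```text
26.5167 [ 0.4368 -0.2754  0.171 ] [ 0.095  0.003 -0.995] [-0.01   1.     0.002] [-0.1 -0.3  0. ] 0.613
```

View pics/w19z.png

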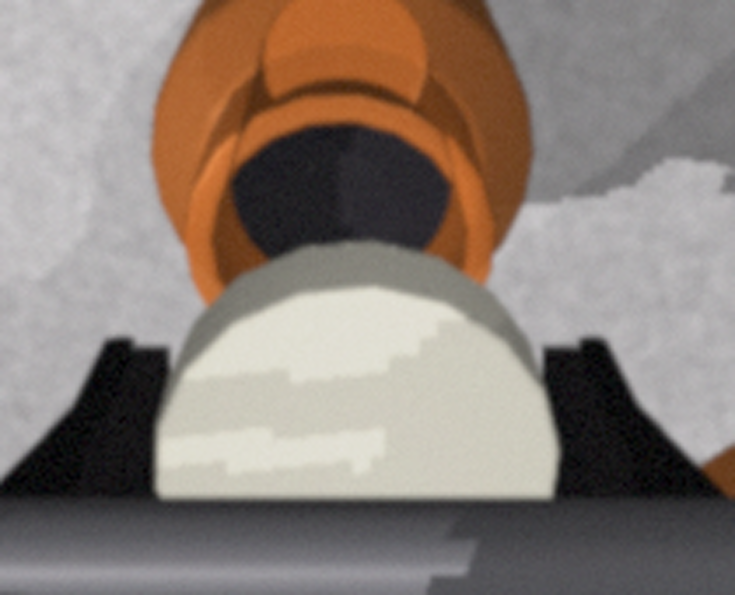

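```bash
python3 rim.py .126 .028 176.3 234.3 322; python3 rim.py .1723 .027 218.6 228 337;python3 rim.py .1883 .027 231.7 224.9 340
```

```text
t 26.5667 TCP [ 0.4367 -0.2755  0.171 ] mouth [ 0.4321 -0.2762] res [ 0.1 -1.4  1.4] lean [0.095 0.003] mouth-TCP mm [-4.7 -0.7]
t 26.6167 TCP [ 0.4366 -0.2756  0.1708] mouth [ 0.4377 -0.2739] res [-0.1  0.7 -0.7] lean [0.095 0.003] mouth-TCP mm [1.1 1.7]
t 26.6667 TCP [ 0.4366 -0.2756  0.1707] mouth [ 0.4368 -0.2741] res [ 0.2 -1.4  1.4] lean [0.094 0.003] mouth-TCP mm [0.3 1.6]
```

send_rows:
  motion:
    - [[-1,-3,4],0]
    - [[-1,-3,8],0]
    - [[0,-2,8],0]
    - [[0,0,7],0]
    - [[0,0,0],0]

```text
time_s: 27.08
position: [0.4305, -0.278, 0.1409]
tcp_rot: [[-0.009, 0.995, 0.095], [1.0, 0.009, 0.002], [0.001, 0.095, -0.995]]
force: [0.3, -0.7, -0.9]
opening: 0.611
```

```bash
python3 st.py 1 w20;  python3 - <<'E'
from h import *
im=cv2.imread('pics/w20.png'); cv2.imwrite('pics/w20z.png',cv2.resize(im[150:320,180:390],None,fx=3.5,fy=3.5,interpolation=cv2.INTER_CUBIC))
E
```

```text
27.1333 [ 0.4306 -0.2781  0.1413] [ 0.095  0.002 -0.995] [-0.009  1.     0.001] [-0.6  0.5 -0.5] 0.612
```

View pics/w20z.png

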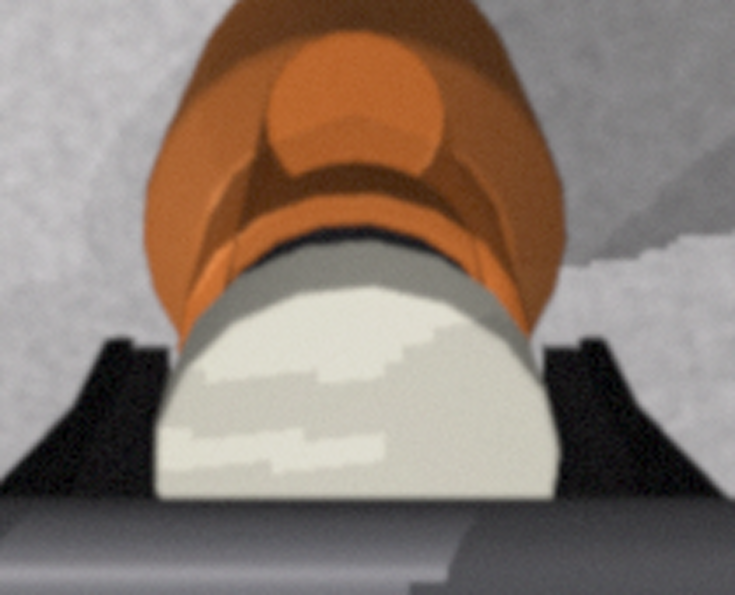

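send_rows:
  motion:
    - [[0,0,3],0]
    - [[0,0,3],0]
    - [[0,0,3],0]
    - [[0,0,2],0]
    - [[0,0,0],0]

```text
time_s: 27.55
position: [0.432, -0.2783, 0.1288]
tcp_rot: [[-0.009, 0.995, 0.095], [1.0, 0.009, 0.002], [0.001, 0.095, -0.995]]
force: [0.0, -0.3, -0.1]
opening: 0.607
```

send_rows:
  motion:
    - [[0,0,0],0]
    - [[0,0,0],0]
    - [[0,0,0],0]
    - [[0,0,0],0]
    - [[0,0,0],0]
  gripper: 0

```text
time_s: 27.97
position: [0.4326, -0.2787, 0.1295]
tcp_rot: [[-0.009, 0.995, 0.097], [1.0, 0.009, 0.001], [0.0, 0.097, -0.995]]
force: [-1.0, -0.1, 0.7]
opening: 0.9
```

send_rows:
  motion:
    - [[0,0,0],0]
    - [[0,0,0],0]
    - [[0,0,-15],0]
    - [[0,0,-40],0]
    - [[0,0,-41],0]

```text
time_s: 28.38
position: [0.4196, -0.2749, 0.22]
tcp_rot: [[-0.009, 0.996, 0.083], [1.0, 0.008, 0.016], [0.015, 0.083, -0.996]]
force: [1.0, -1.4, 0.3]
opening: 0.991
```

```bash
python3 st.py 1 w21;  python3 - <<'E'
from h import *
im=cv2.imread('pics/w21.png'); cv2.imwrite('pics/w21z.png',cv2.resize(im[150:320,180:390],None,fx=3.5,fy=3.5,interpolation=cv2.INTER_CUBIC))
s=capture('side')['image'];cv2.imwrite('pics/s21z.png',cv2.resize(s[110:310,230:420],None,fx=3,fy=3,interpolation=cv2.INTER_CUBIC))
E
```

```text
28.4333 [ 0.4226 -0.2784  0.2278] [ 0.093  0.004 -0.996] [-0.009  1.     0.004] [ 1.2 -1.6  3.3] 0.999
```

View pics/w21z.png

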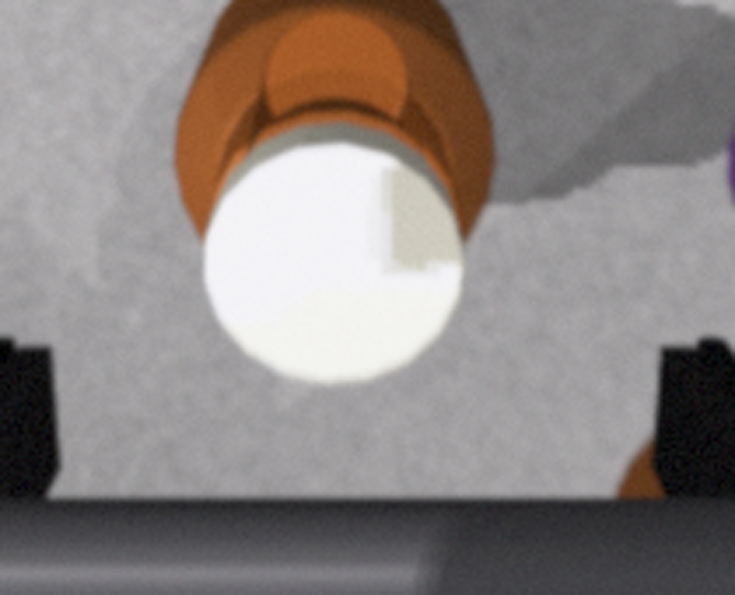

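View pics/s21z.png

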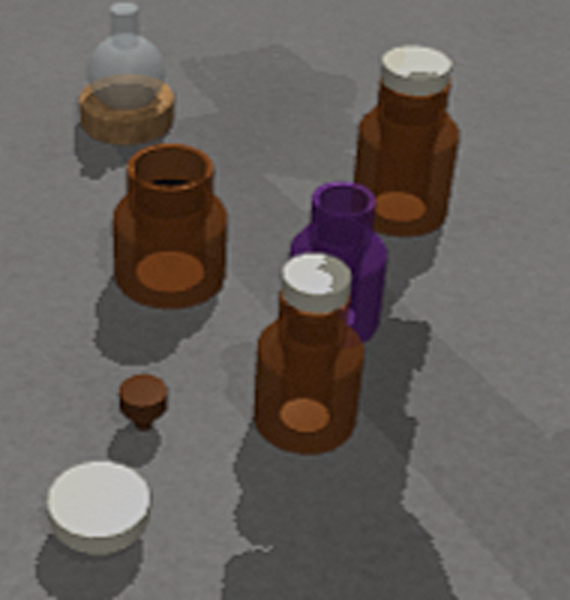

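send_rows:
  motion:
    - [[15,5,-8],0]
    - [[36,11,-5],0]
    - [[38,12,0],0]
    - [[38,12,0],0]
    - [[38,12,0],0]

```text
time_s: 28.9
position: [0.4751, -0.1183, 0.2453]
tcp_rot: [[0.006, 0.995, 0.102], [1.0, -0.006, -0.008], [-0.007, 0.102, -0.995]]
force: [0.6, 0.1, 0.2]
opening: 0.998
```

send_rows:
  motion:
    - [[38,12,0],0]
    - [[38,12,0],0]
    - [[38,12,0],0]
    - [[38,12,0],0]
    - [[38,12,0],0]

```text
time_s: 29.32
position: [0.5358, 0.081, 0.2477]
tcp_rot: [[0.008, 0.995, 0.1], [1.0, -0.008, -0.008], [-0.007, 0.1, -0.995]]
force: [-0.1, -1.2, -0.1]
opening: 0.997
```

send_rows:
  motion:
    - [[38,12,5],0]
    - [[25,8,10],0]
    - [[0,0,0],0]
    - [[0,0,0],0]
    - [[0,0,0],0]

```text
time_s: 29.73
position: [0.5581, 0.1555, 0.2308]
tcp_rot: [[-0.004, 0.995, 0.1], [1.0, 0.004, -0.004], [-0.005, 0.1, -0.995]]
force: [-0.6, 0.2, -0.3]
opening: 0.999
```

```bash
python3 st.py 1 w22
```

```text
29.7833 [0.5579 0.155  0.2309] [ 0.1   -0.005 -0.995] [-0.003  1.    -0.005] [ 0.7 -0.5  0.2] 1.0
```

View pics/w22.png

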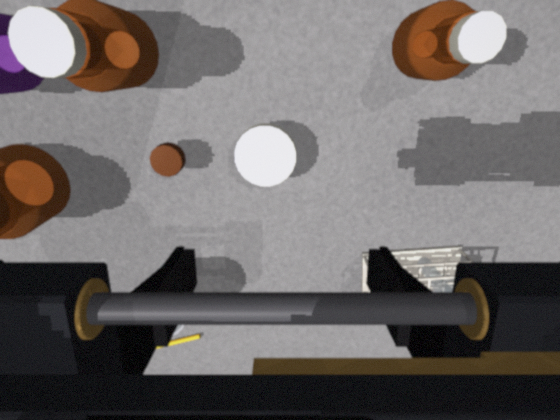

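```bash
python3 t.py 265.3 156 .034
```

```text
t 29.8333 p [0.5581 0.1544 0.2312]
[0.5504 0.1391 0.034 ]
```

send_rows:
  motion:
    - [[-5,-4,12],0]
    - [[-5,-5,24],0]
    - [[-4,-5,28],0]
    - [[0,-5,28],0]
    - [[0,-2,15],0]

```text
time_s: 30.25
position: [0.5537, 0.1321, 0.1271]
tcp_rot: [[0.008, 0.993, 0.118], [1.0, -0.008, -0.006], [-0.005, 0.118, -0.993]]
force: [0.3, 0.2, -0.2]
opening: 1.003
```

send_rows:
  motion:
    - [[0,0,0],0]
    - [[0,0,0],0]
    - [[0,0,0],0]
    - [[0,0,0],0]
    - [[0,0,0],0]

```text
time_s: 30.67
position: [0.553, 0.1266, 0.1275]
tcp_rot: [[0.017, 0.993, 0.115], [1.0, -0.016, -0.008], [-0.006, 0.116, -0.993]]
force: [-0.0, -0.1, -0.4]
opening: 0.995
```

```bash
python3 st.py 1 w23
```

```text
30.7167 [0.5533 0.1267 0.1277] [ 0.116 -0.008 -0.993] [ 0.016  1.    -0.006] [-0.2 -0.7  0.4] 0.998
```

View pics/w23.png

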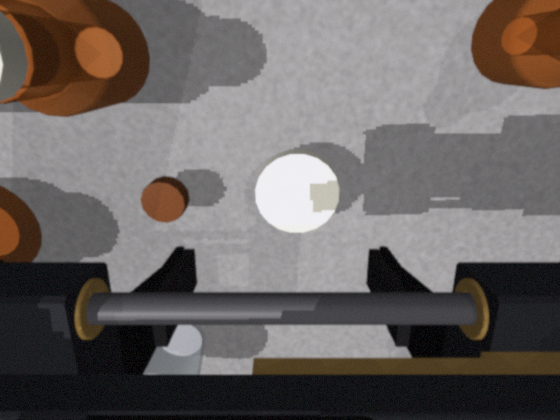

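```bash
python3 rim.py .034 .032 153.5 255 340
```

```text
t 30.7667 TCP [0.5532 0.1269 0.1275] mouth [0.5523 0.1395] res [ 0.  -0.3  0.3] lean [ 0.116 -0.008] mouth-TCP mm [-0.9 12.6]
```

send_rows:
  motion:
    - [[5,-2,8],-0.015]
    - [[5,-2,16],0]
    - [[3,-3,18],0]
    - [[0,-2,16],0]
    - [[0,0,5],0]

```text
time_s: 31.18
position: [0.5555, 0.1422, 0.0653]
tcp_rot: [[-0.003, 0.992, 0.128], [1.0, 0.004, -0.006], [-0.007, 0.128, -0.992]]
force: [-0.3, 0.5, 0.1]
opening: 1.0
```

send_rows:
  motion:
    - [[0,0,0],0]
    - [[0,0,0],0]
    - [[0,0,0],0]
    - [[0,0,0],0]
    - [[0,0,0],0]

```text
time_s: 31.6
position: [0.5558, 0.1435, 0.0655]
tcp_rot: [[-0.006, 0.992, 0.128], [1.0, 0.007, -0.006], [-0.007, 0.128, -0.992]]
force: [0.7, -0.4, 0.4]
opening: 1.0
```

send_rows:
  motion:
    - [[-3,-4,5],0]
    - [[-1,-3,11],0]
    - [[0,-2,12],0]
    - [[0,-1,10],0]
    - [[0,0,3],0]

```text
time_s: 32.02
position: [0.5535, 0.1383, 0.0253]
tcp_rot: [[-0.006, 0.991, 0.137], [1.0, 0.007, -0.006], [-0.007, 0.137, -0.991]]
force: [-0.0, 0.6, 0.4]
opening: 0.997
```

send_rows:
  motion:
    - [[0,0,0],0]
    - [[0,0,0],0]
    - [[0,0,0],0]
    - [[0,0,0],0]
    - [[0,0,0],0]

```text
time_s: 32.43
position: [0.5537, 0.1379, 0.0252]
tcp_rot: [[-0.005, 0.991, 0.137], [1.0, 0.006, -0.006], [-0.007, 0.137, -0.991]]
force: [-0.4, 0.8, -0.2]
opening: 1.001
```

```bash
python3 st.py 1 w24
```

```text
32.4833 [0.5538 0.1379 0.0252] [ 0.137 -0.006 -0.991] [-0.005  1.    -0.007] [-0.3  0.1 -0.2] 0.999
```

View pics/w24.png

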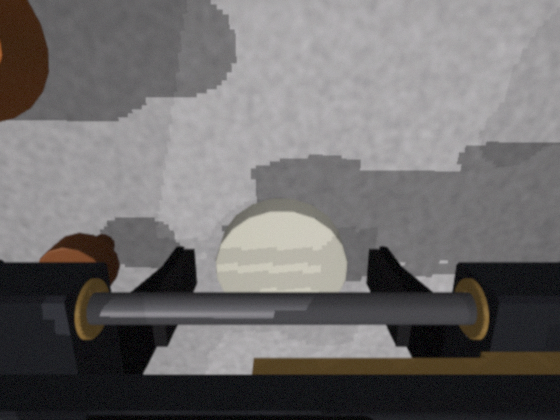

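```bash
python3 rim.py .034 .032 212 217 346
```

```text
t 32.5333 TCP [0.5537 0.1379 0.0252] mouth [0.5525 0.1391] res [ 0.4 -2.2  2.2] lean [ 0.137 -0.006] mouth-TCP mm [-1.2  1.2]
```

send_rows:
  motion:
    - [[0,-1,3],0]
    - [[0,-1,3],0]
    - [[0,0,2],0]
    - [[0,0,0],0]
    - [[0,0,0],0]

```text
time_s: 32.95
position: [0.5531, 0.138, 0.0167]
tcp_rot: [[-0.006, 0.99, 0.138], [1.0, 0.006, -0.006], [-0.007, 0.138, -0.99]]
force: [-0.4, -0.3, -0.3]
opening: 1.001
```

send_rows:
  motion:
    - [[0,0,0],0]
    - [[0,0,0],0]
    - [[0,0,0],0]
    - [[0,0,0],0]
    - [[0,0,0],0]
  gripper: 1

```text
time_s: 33.37
position: [0.553, 0.138, 0.0165]
tcp_rot: [[-0.006, 0.99, 0.138], [1.0, 0.007, -0.006], [-0.007, 0.138, -0.99]]
force: [0.3, -0.7, -0.9]
opening: 0.726
```

send_rows:
  motion:
    - [[0,0,0],0]
    - [[0,0,0],0]
    - [[0,0,0],0]
    - [[0,0,0],0]
    - [[0,0,0],0]

```text
time_s: 33.78
position: [0.553, 0.138, 0.0165]
tcp_rot: [[-0.006, 0.99, 0.138], [1.0, 0.006, -0.006], [-0.007, 0.138, -0.99]]
force: [0.3, -0.3, 0.0]
opening: 0.727
```

send_rows:
  motion:
    - [[0,0,-8],0]
    - [[0,0,-25],0]
    - [[0,0,-38],0]
    - [[0,0,-38],0]
    - [[0,0,-38],0]

```text
time_s: 34.2
position: [0.5264, 0.138, 0.1592]
tcp_rot: [[-0.005, 0.993, 0.116], [1.0, 0.006, -0.007], [-0.008, 0.116, -0.993]]
force: [0.8, -0.3, -1.3]
opening: 0.725
```

send_rows:
  motion:
    - [[-10,0,-10],0]
    - [[-25,4,0],0]
    - [[-30,6,0],0]
    - [[-30,6,0],0]
    - [[-30,6,0],0]

```text
time_s: 34.62
position: [0.5489, 0.0154, 0.1854]
tcp_rot: [[-0.017, 0.991, 0.134], [1.0, 0.018, -0.004], [-0.006, 0.134, -0.991]]
force: [0.6, -0.2, -1.4]
opening: 0.732
```

send_rows:
  motion:
    - [[-30,6,0],0]
    - [[-30,6,0],0]
    - [[-30,6,0],0]
    - [[-10,2,0],0]
    - [[0,0,0],0]

```text
time_s: 35.03
position: [0.5699, -0.0959, 0.1894]
tcp_rot: [[-0.011, 0.991, 0.135], [1.0, 0.012, -0.007], [-0.009, 0.134, -0.991]]
force: [0.2, 0.4, -1.4]
opening: 0.725
```

```bash
python3 st.py 1 w25
```

```text
35.0833 [ 0.5696 -0.0949  0.1893] [ 0.134 -0.007 -0.991] [-0.012  1.    -0.008] [ 0.5 -0.  -0.9] 0.726
```

View pics/w25.png

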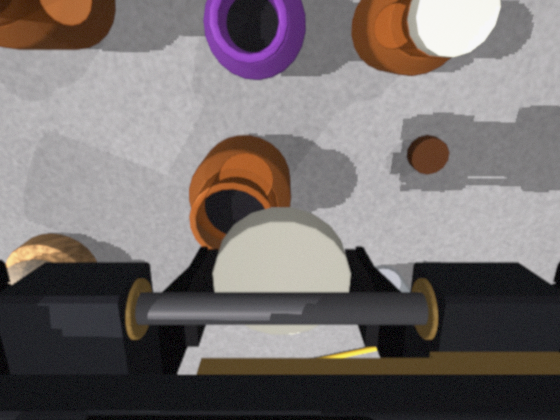

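```bash
python3 rim.py .104 .033 176 189 272;python3 - <<'E'
from h import *
im=cv2.imread('pics/w25.png'); cv2.imwrite('pics/w25z.png',cv2.resize(im[130:300,160:370],None,fx=3.5,fy=3.5,interpolation=cv2.INTER_CUBIC))
E
```

```text
t 35.1333 TCP [ 0.5691 -0.0933  0.1891] mouth [ 0.5856 -0.1321] res [ 0.3 -2.8  2.8] lean [ 0.133 -0.005] mouth-TCP mm [ 16.5 -38.8]
```

View pics/w25z.png

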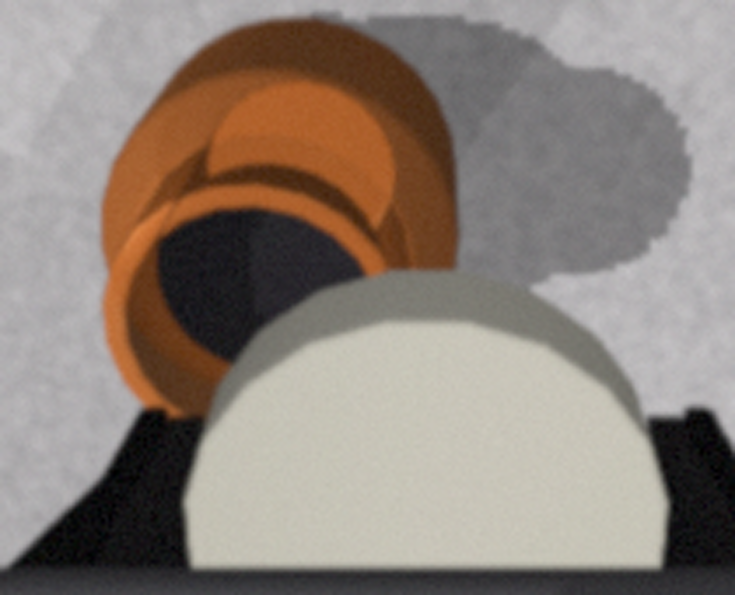

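```bash
python3 rim.py .104 .033 181.4 190 278.5; python3 rim.py .1903 .032 207.4 219 346;  python3 rim.py .2063 .032 221.5 213 351
```

```text
t 35.1833 TCP [ 0.5687 -0.0922  0.189 ] mouth [ 0.5887 -0.1277] res [-0.   0.1 -0.1] lean [ 0.133 -0.005] mouth-TCP mm [ 20.  -35.4]
t 35.2333 TCP [ 0.5687 -0.0917  0.1891] mouth [ 0.5685 -0.0906] res [ 0.1 -0.5  0.5] lean [ 0.133 -0.005] mouth-TCP mm [-0.2  1.1]
t 35.2833 TCP [ 0.5689 -0.0914  0.1892] mouth [ 0.5679 -0.0902] res [ 0.1 -0.9  0.9] lean [ 0.133 -0.005] mouth-TCP mm [-0.9  1.2]
```

send_rows:
  motion:
    - [[-12,5,2],0]
    - [[-15,5,6],0]
    - [[-8,4,12],0]
    - [[0,1,14],0]
    - [[0,0,8],0]

```text
time_s: 35.7
position: [0.5935, -0.1266, 0.1489]
tcp_rot: [[-0.024, 0.99, 0.138], [1.0, 0.025, -0.006], [-0.01, 0.137, -0.99]]
force: [-0.4, 0.1, -1.7]
opening: 0.73
```

send_rows:
  motion:
    - [[0,0,0],0]
    - [[0,0,0],0]
    - [[0,0,0],0]
    - [[0,0,0],0]
    - [[0,0,0],0]

```text
time_s: 36.12
position: [0.5927, -0.1272, 0.1448]
tcp_rot: [[-0.023, 0.991, 0.132], [1.0, 0.024, -0.004], [-0.007, 0.132, -0.991]]
force: [0.8, 1.0, -0.9]
opening: 0.728
```

```bash
python3 st.py 1 w26;python3 - <<'E'
from h import *
im=cv2.imread('pics/w26.png'); cv2.imwrite('pics/w26z.png',cv2.resize(im[130:300,180:390],None,fx=3.5,fy=3.5,interpolation=cv2.INTER_CUBIC))
E
```

```text
36.1667 [ 0.5928 -0.1272  0.1449] [ 0.132 -0.004 -0.991] [-0.023  1.    -0.007] [-0.   0.5 -1.8] 0.729
```

View pics/w26z.png

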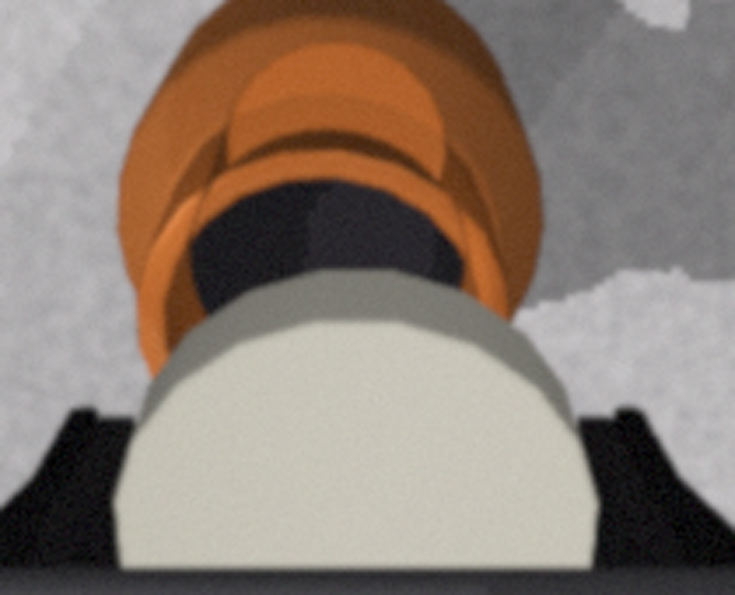

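```bash
python3 rim.py .104 .033 172.3 219.4 328; python3 rim.py .1463 .032 207.4 219 346; python3 rim.py .1623 .032 221.5 213 351
```

```text
t 36.2167 TCP [ 0.5928 -0.1272  0.145 ] mouth [ 0.5905 -0.1311] res [ 0. -0.  0.] lean [ 0.132 -0.004] mouth-TCP mm [-2.3 -3.9]
t 36.2667 TCP [ 0.5928 -0.1272  0.145 ] mouth [ 0.5926 -0.1256] res [ 0.1 -0.5  0.5] lean [ 0.132 -0.004] mouth-TCP mm [-0.2  1.7]
t 36.3167 TCP [ 0.5928 -0.1272  0.145 ] mouth [ 0.592  -0.1258] res [ 0.2 -0.9  0.9] lean [ 0.132 -0.004] mouth-TCP mm [-0.8  1.4]
```

send_rows:
  motion:
    - [[-3,-2,4],0]
    - [[-2,-2,8],0]
    - [[0,-2,9],0]
    - [[0,0,6],0]
    - [[0,0,0],0]

```text
time_s: 36.73
position: [0.5905, -0.1331, 0.1157]
tcp_rot: [[-0.023, 0.991, 0.134], [1.0, 0.024, -0.005], [-0.008, 0.134, -0.991]]
force: [0.3, -1.2, -1.0]
opening: 0.724
```

```bash
python3 st.py 1 w27;python3 - <<'E'
from h import *
im=cv2.imread('pics/w27.png'); cv2.imwrite('pics/w27z.png',cv2.resize(im[130:300,180:390],None,fx=3.5,fy=3.5,interpolation=cv2.INTER_CUBIC))
E
```

```text
36.7833 [ 0.5904 -0.1331  0.116 ] [ 0.134 -0.005 -0.991] [-0.023  1.    -0.008] [ 0.4 -0.1 -1.6] 0.73
```

View pics/w27z.png

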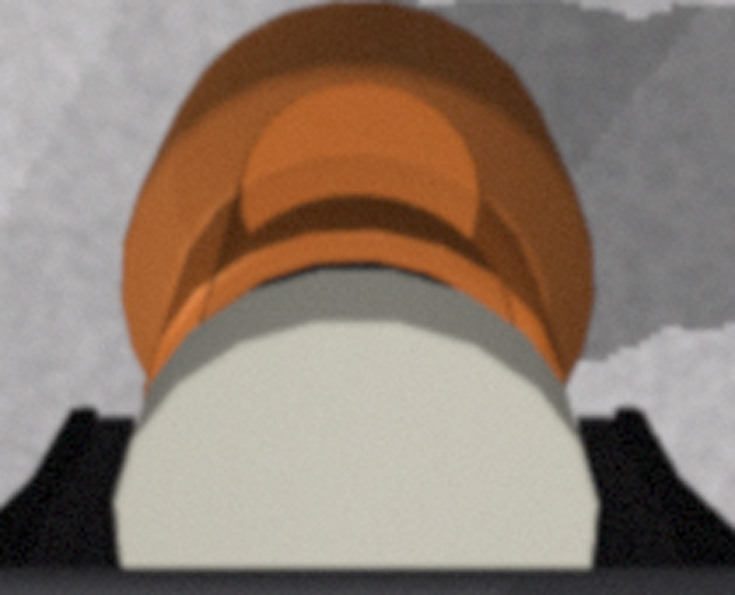

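send_rows:
  motion:
    - [[0,0,2],0]
    - [[0,0,3],0]
    - [[0,-1,2],0]
    - [[0,0,2],0]
    - [[0,0,0],0]

```text
time_s: 37.2
position: [0.591, -0.1331, 0.1058]
tcp_rot: [[-0.023, 0.991, 0.134], [1.0, 0.024, -0.005], [-0.008, 0.134, -0.991]]
force: [0.5, -0.4, -0.9]
opening: 0.726
```

send_rows:
  motion:
    - [[0,0,0],0]
    - [[0,0,0],0]
    - [[0,0,0],0]
    - [[0,0,0],0]
    - [[0,0,0],0]
  gripper: 0

```text
time_s: 37.62
position: [0.5921, -0.1335, 0.107]
tcp_rot: [[-0.024, 0.99, 0.137], [1.0, 0.025, -0.006], [-0.009, 0.136, -0.991]]
force: [-0.6, 0.1, 0.5]
opening: 0.971
```

send_rows:
  motion:
    - [[0,0,0],0]
    - [[0,0,0],0]
    - [[0,0,-10],0]
    - [[0,0,-30],0]
    - [[0,0,-41],0]

```text
time_s: 38.03
position: [0.5764, -0.1311, 0.1822]
tcp_rot: [[-0.023, 0.992, 0.121], [1.0, 0.023, 0.001], [-0.001, 0.121, -0.993]]
force: [-0.3, -0.2, 0.6]
opening: 1.0
```

send_rows:
  motion:
    - [[0,0,-30],0]
    - [[0,-20,-30],0]
    - [[0,-35,0],0]
    - [[0,-35,0],0]
    - [[0,-35,0],0]

```text
time_s: 38.45
position: [0.4536, -0.1389, 0.2423]
tcp_rot: [[-0.028, 0.988, 0.152], [0.999, 0.03, -0.015], [-0.019, 0.151, -0.988]]
force: [-0.7, -2.2, 0.9]
opening: 0.999
```

```bash
python3 st.py 1 w28;  python3 - <<'E'
from h import *
s=snap('side','s28')['image'];cv2.imwrite('pics/s28z.png',cv2.resize(s[110:400,200:420],None,fx=2,fy=2,interpolation=cv2.INTER_CUBIC))
s=snap('scene','c28')['image'];cv2.imwrite('pics/c28z.png',cv2.resize(s[100:270,200:460],None,fx=3,fy=3,interpolation=cv2.INTER_CUBIC))
E
```

```text
38.5 [ 0.4441 -0.1349  0.2391] [ 0.138 -0.008 -0.99 ] [-0.028  1.    -0.012] [-4.4  2.2 -1.8] 1.001
```

View pics/s28z.png

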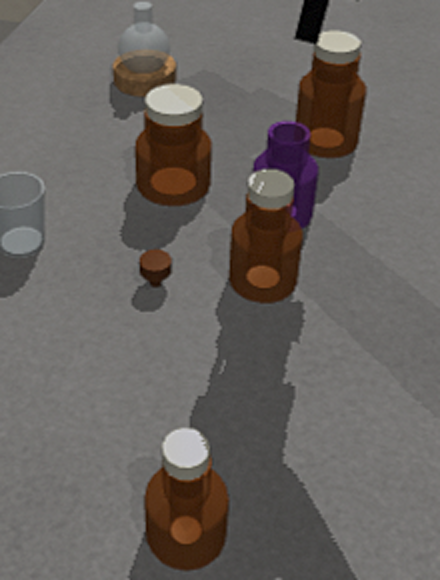

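View pics/c28z.png

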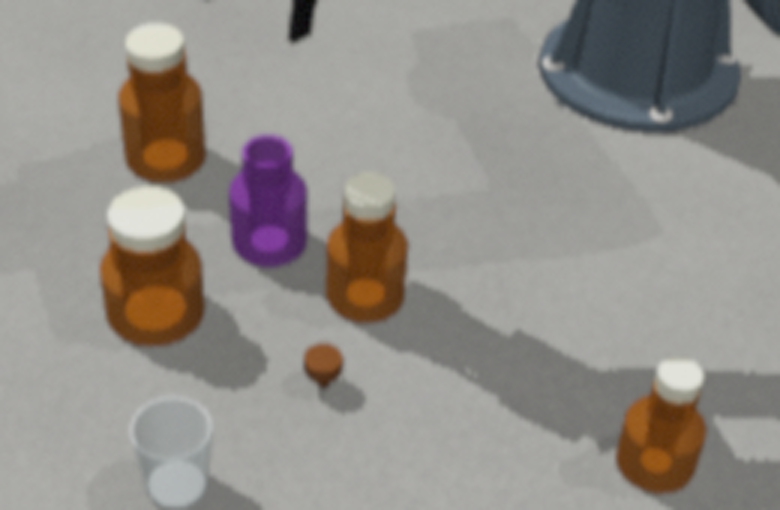

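View pics/w28.png

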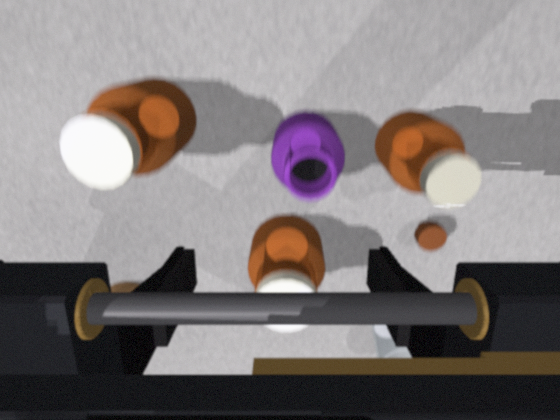

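```bash
cat > chk.py <<'E'
from h import *
cs={n:capture(n) for n in ['scene','side']}
B=dict(large=((.589,-.132),.104,.032),medium=((.432,-.276),.126,.027),small=((.451,-.0025),.112,.022),tiny=((.446,.295),.096,.017))
A=np.linspace(0,2*np.pi,72,endpoint=False)
for k,(xy,z,r) in B.items():
    obs=[]
    for n,c in cs.items():
        u=proj(c,(*xy,z+.008)); im=c['image'].astype(int)
        x0,y0=int(u[0])-35,int(u[1])-35
        x0=max(x0,0);y0=max(y0,0)
        crop=im[y0:y0+70,x0:x0+70]
        S=crop.max(2)-crop.min(2); m=((S<45)&(crop.min(2)>105)).astype(np.uint8)
        nl,lab,st,ce=cv2.connectedComponentsWithStats(m)
        j=min([i for i in range(1,nl) if 60<st[i,4]<2500],key=lambda i:np.hypot(*(ce[i]-[u[0]-x0,u[1]-y0])))
        obs.append((c,(lab==j),x0,y0)); print(k,n,st[j],)
    def sil(c,p,x0,y0,h,w):
        ax=np.array([p[3],p[4],1]);ax/=np.linalg.norm(ax); e1=np.cross([0,1,0],ax);e1/=np.linalg.norm(e1);e2=np.cross(ax,e1); b=np.array([p[0],p[1],p[2]])
        pts=np.array([proj(c,b+ax*hh+r*(np.cos(a)*e1+np.sin(a)*e2)) for hh in(0,.016) for a in A])-[x0,y0]
        H=cv2.convexHull(pts.astype(np.float32)); M=np.zeros((h,w),np.uint8)
        cv2.fillConvexPoly(M,np.round(H*16).astype(np.int32),255,cv2.LINE_AA,4); return M/255.
    def cost(p): return sum(np.abs(sil(c,p,x0,y0,*m.shape)-m).sum() for c,m,x0,y0 in obs)+ 0.0
    from scipy.optimize import minimize
    best=minimize(cost,[*xy,z,0,0],method='Nelder-Mead',options=dict(initial_simplex=[[*xy,z,0,0]]+[list(np.array([*xy,z,0,0])+d) for d in np.diag([.006,.006,.006,.08,.08])],maxiter=300))
    print(k,'xy',best.x[:2].round(4),'dz mm',round((best.x[2]-z)*1000,1),'tilt',best.x[3:].round(3),'cost',round(best.fun,1),[int(o[1].sum()) for o in obs])
print(bot.read_state()['time_s'])
E
python3 chk.py
```

```text
Traceback (most recent call last):
  File "chk.py", line 14, in <module>
    j=min([i for i in range(1,nl) if 60<st[i,4]<2500],key=lambda i:np.hypot(*(ce[i]-[u[0]-x0,u[1]-y0])))
ValueError: min() iterable argument is empty
```

```bash
cat > ov.py <<'E'
from h import *
cs={n:capture(n) for n in ['scene','side']}
# (rim, neckR, headR)
B=dict(large=((.589,-.132),.104,.032),medium=((.432,-.276),.126,.027),small=((.451,-.0025),.112,.022),tiny=((.446,.295),.096,.017))
A=np.linspace(0,2*np.pi,72,endpoint=False)
rows=[]
for n,c in cs.items():
    t=[]
    for k,(xy,z,r) in B.items():
        u=proj(c,(*xy,z)); s=6; x0,y0=int(u[0])-16,int(u[1])-18
        x0=max(x0,0)
        cr=cv2.resize(c['image'][y0:y0+33,x0:x0+33],None,fx=s,fy=s,interpolation=cv2.INTER_CUBIC); cr=cv2.resize(cr,(198,198)); raw=cr.copy()
        for h,col in ((0,(0,0,255)),(.016,(255,0,0))):
            q=np.array([proj(c,(xy[0]+r*np.cos(a),xy[1]+r*np.sin(a),z+h)) for a in A])-[x0,y0]+.5
            cv2.polylines(cr,[np.round(q*s).astype(np.int32)],True,col,1)
        t.append(np.vstack([raw,cr]))
    cv2.imwrite(f'pics/ov_{n}.png',np.hstack(t))
E
python3 ov.py
```

```text
(no output)
```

View pics/ov_scene.png

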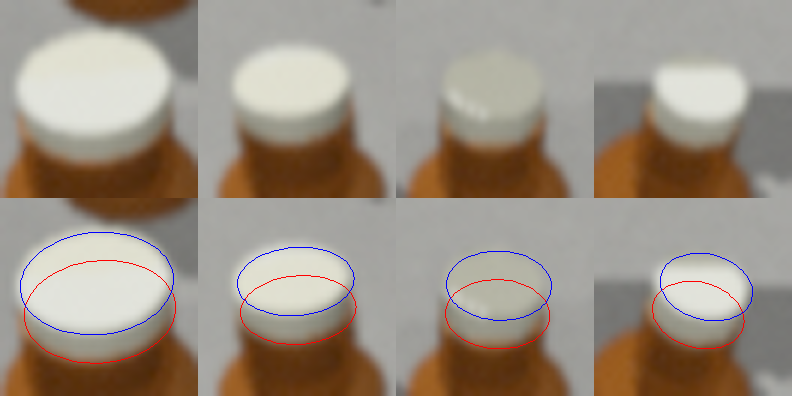

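View pics/ov_side.png

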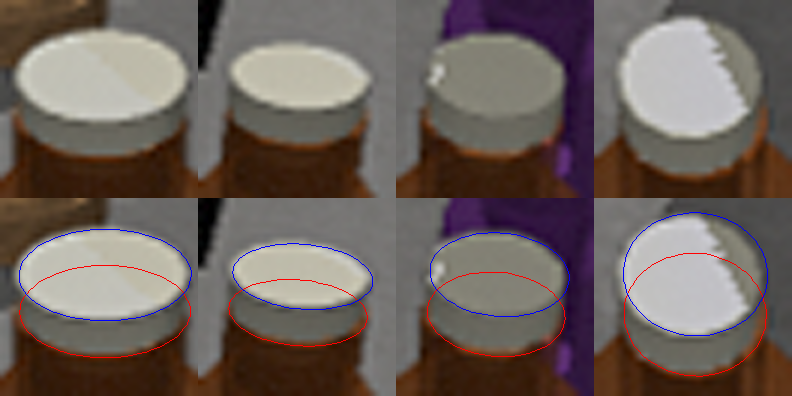

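send_rows:
  motion:
    - [[0,0,0],0]
    - [[0,0,0],0]
    - [[0,0,0],0]
    - [[0,0,0],0]
    - [[0,0,0],0]

```text
time_s: 39.22
position: [0.4595, -0.1398, 0.2409]
tcp_rot: [[-0.03, 0.988, 0.151], [0.999, 0.032, -0.013], [-0.018, 0.15, -0.988]]
force: [-0.1, -0.1, 0.5]
opening: 1.001
```

```bash
python3 st.py 1; python3 -c "
from rig import bot
print(bot.hand_in())"
```

```text
39.2667 [ 0.4594 -0.1398  0.2409] [ 0.151 -0.014 -0.988] [-0.03   0.999 -0.018] [ 0.4  0.2 -0.5] 0.998
the job is handed in; nothing more can be done
None
```

I took the stack apart from the top and put each stopper in its own bottle: tiny, then small, medium and large. I handed the job in at about 39 s with the gripper open and clear of everything.

- **Seating:** in the last scene and side pictures, all four heads match the outlines computed for a stopper fully home and level on its rim. This was judged by eye. A separate script meant to measure height and tilt failed, because it could not separate the white heads from the bench.
- **Forces:** the force readings I checked stayed under about 6 N, well below the limits.
- **Other objects:** the bottles look to be standing where they were. The beaker, the purple bottle and the brown stopper look undisturbed in the last pictures. I kept well clear of the tube rack, but it is not in the final pictures I checked.
- **Tool lean:** the tool gradually leaned to about 8° over the run, which the moves could not correct. The lean changed by at most about 1.3° between picking up and placing any one stopper, and I let each stopper drop the last 1–4 mm into place.

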